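Change the label roll on the tub labeller's unwind stand

ROBOT

A 6-joint arm with a two-finger parallel gripper is mounted at the origin on a cart in front of the work surface, level with it; the furniture and walls round the work are solid. World frame = base frame: x ahead of the robot, y to its left, z up, the work surface at z = 0. Lengths are in mm, angles in rad, forces in N, time in s.
With the tool pointing down it reaches from about 300 to 775 mm from the base axis. Payload 14.6 kg.
Tool frame: the origin (TCP) lies between the finger pads; the fingertips stand 14 mm ahead of it and the grasp point (between the pads) lies 5 mm behind it; z points along the fingers, y is the direction in which the jaws open and shut (so a half turn about z gives the same grasp; the last joint's range is limited). The gripper opens to 94 mm and grips with 3 to 60 N. Pads are 16 mm wide; open, the fingers measure 119 mm over their backs; the gripper's body (75 mm by 177 mm) begins 78 mm behind the grasp point.
Start: joints at [-0.067, 0.3, 1.521, -0, 1.321, -0.067], TCP at [549.99, -0.002, 191.346] pointing down, gripper open.
Joint ranges: [-3.03, 3.03], [-0.79, 2.21], [0.23, 2.52], [-1.04, 4.18], [0, 3.07], [-2.55, 2.55]. Speed limits (rad/s): [2.22, 2.22, 2.57, 3.14, 3.14, 3.14].

INTERFACE

Orientations are given as a rotation vector (axis times angle).
In Python, from bench import manip gives the robot as it stands.
- The arm moves only by the tool arm_command, never from a script. Its arguments are lists of equal length, an entry for each row: "gripper": the opening, from 0 (shut) to 1 (fully open); "slide": the shift along the tool's x, y, z in mm, a list of three; "yaw": the turn about the tool's z in degrees. A call has 1 to 5 rows; each row is the pose to reach, as a shift and turn from the pose commanded when the call began, along the tool's axes at that moment; what a row does not reach only later rows make up. A row lasts 1/8 s, in which the tool goes at most 62.5 mm and 10.7 degrees, less where a joint would pass 70% of its speed; a pose out of reach is approached as far as the arm can. A call with a gripper value outside its range is refused whole. The fingers move at their own pace and stop on an object; the grip force is fixed at half the most. Time passes only in rows, so rows that repeat a pose let the fingers close. It gives the time, the measured TCP pose, the force and the opening at its end, in the units of the state.
- manip.sense(): the state, without advancing time (a new reading comes with each control period).
- manip.capture(name): name is "scene" or "side" or "wrist"; returns (picture, depth): 420x560x3 uint8, red, green, blue; 420x560 float32, mm along the optical axis (not along the pixel's ray), 0 where there is no reading.
- manip.get_calibration(name): a dict with "vertical_fov" (degrees; the focal length in pixels is half the picture's height over the tangent of half this angle, whatever the lens; pixels are square), "cx", "cy" (the principal point, pixels), "eye" and "attitude" of the camera in the world. Camera axes: x right, y down, z forward; pixel columns grow to the right and rows downward; lengths in mm; the calibration is good to about 2 mm. A picture is of the moment at which its call begins: read the wrist's pose just before it. get_calibration takes no time and is no camera call; for the wrist camera it gives the pose at the moment of the call.
- manip.job_done(): hands the job in, once; it reports no verdict.
The state is a dict: "t": time; "joint_pos": joint angles; "joint_velocities": joint speeds; "joint_torque": joint torques, N m; "position": TCP position; "ee_rot": TCP orientation; "contact_force": force on the tool from outside, world axes, zero at the start; "ft_torque": the same for the moment, N m; "gripper_width": opening from 0.0 (shut) to 1.0 (fully open).
Only numpy, scipy, OpenCV 4.12 (cv2) and the standard library are available. Lean on these libraries where they do the work, as an engineer would, in place of code of your own. Each camera call takes 0.05 s, during which the arm holds its last target.

TASK

The label roll on the unwind stand is used up. Swing the keeper arm fully aside by its red pin, lift the bare core off the spindle and put it in the cardboard carton, then take the lowest label roll out of the sloping chute so that the next one slides down to the stop, and lower it upright over the spindle, without dropping it, until it sits right down on the platter. Finally swing the keeper arm fully back over the roll; leave the other two rolls in the chute and the tubs and the cup where they are.

Things in the scene. Friction and masses are not known exactly. Their poses are not given: they have to be found in the camera images.
- keeper (a joint): swing of the keeper arm in rad: 0 = closed, the steel arm lies across the spindle, its underside 64 mm above the platter (4 mm above a seated roll or core), so nothing comes off or on; grows anticlockwise seen from above, the pin moving away from the robot, to the end stop at 1.6; well clear of the spindle from 1.1. Light friction (0.05 N m): it stays where it is left
- keeper_pin (a point): the red upright pin at the free end of the keeper arm, the part to take or push: round, 14 mm across, rising 41 mm above the arm; this point is on its axis, 22 mm above the arm's top, 19 mm below the pin's top, 116 mm above the table, and 113 mm from the hinge axis
- keeper_hinge (a point): a point on the keeper arm's upright hinge axis, at the height of keeper_pin, 85 mm from the spindle axis. Below the arm the hinge post is 20 mm thick
- spindle_foot (a point): point on the axis of the upright spindle (22 mm thick, 48 mm tall, the last 10 mm tapered), on top of the platter (92 mm across, 22 mm above the table) of the unwind stand; z up, x to the stand's rear. On the stand also: a white guide roller at x -62, y +64 mm and a peel plate along y +83 mm, both to 76 mm above the table. Fixed; stand and carton may have changed places
- core_center (a point): centre (half-way up) of the spent core, a bare brown cardboard tube 33 mm across, 60 mm long, bore 26 mm, about 30 g; it starts upright on the spindle, standing on the platter; z is its axis
- carton_floor (a point): centre of the inner floor, 4 mm above the table, of the open cardboard carton for spent cores: 122 x 122 mm inside, walls 4 mm thick and 60 mm high above the table, x and y along its sides, two flaps folded out. Another spent core lies in it (x +25 to +59, y -50 to +10 mm in these axes). Fixed to the table
- chute_stop (a point): where the lowest roll's centre rests in the chute: a slick lane, 71 mm wide, sloping down to the robot at 0.42 rad (24 degrees). x points up the lane, y across, z along its floor's normal; the floor is 30 mm below. Side rails rise 14 mm, the end stop 22 mm above the floor. The rolls stand on the floor with their axes along z, touch one another and slide down by themselves. Fixed to the table
- roll_1_center (a point): centre (half-way up) of the lowest label roll, the one at the stop: a roll of white paper web with pink labels, 64 mm across, 60 mm long, with a round bore of 26 mm right through, about 150 g; z is its axis
- roll_2_center (a point): centre of the second label roll in the chute, the same kind, resting against the first; z is its axis
- roll_3_center (a point): centre of the third and highest label roll in the chute, the same kind; z is its axis
- tub_a: an open pink tub of set gel, 96 mm across the rim, 55 mm high, on the table at the left; bystander; origin: centre of its underside
- tub_b: an open pink tub of set gel, 96 mm across, 55 mm high, on the table in front of the chute, at the right; bystander; origin: centre of its underside
- cup: a steel measuring cup, 72 mm across, 82 mm high, on the table in front of the chute; bystander; origin: centre of its underside

How it is judged (in metres and radians):
On the way, in this order (a step that is already met when the one before it is completed fails the run):
1. the keeper arm is swung aside, clear of the spindle (value of joint keeper above 1.1 rad), for 0.2 s.
2. the spent core lies in the carton, let go (x of core_center in the frame of carton_floor between -0.06 and 0.06 m and y of core_center in the frame of carton_floor between -0.06 and 0.06 m and z of core_center in the frame of carton_floor between 0.005 and 0.056 m and contact force between the fingers and spent_core below 0.1 N), for 0.2 s.
3. the lowest roll is out of the chute and the next one has come to rest at the stop (distance between roll_1_center and chute_stop above 0.07 m and distance between roll_2_center and chute_stop below 0.008 m), for 0.2 s.
4. the roll is mounted on the spindle, upright and down on the platter, let go (horizontal distance between roll_1_center and spindle_foot below 0.004 m and z of roll_1_center in the frame of spindle_foot between 0.026 and 0.033 m and angle between roll_1_center's own z axis and vertical below 0.06 rad and contact force between the fingers and label_roll_1 below 0.1 N), for 0.2 s.
At the end, for the whole second after the job is handed in: Roll 1 at rest on the spindle (within 4 mm across, centre 26-33 mm above the platter, tilt < 0.06 rad), keeper < 0.15 rad, core's centre inside the carton below its rim, roll 2 within 8 mm of chute_stop, roll 3 within 76 mm of it (value of joint keeper below 0.15 rad and horizontal distance between roll_1_center and spindle_foot below 0.004 m and z of roll_1_center in the frame of spindle_foot between 0.026 and 0.033 m and angle between roll_1_center's own z axis and vertical below 0.06 rad and x of core_center in the frame of carton_floor between -0.06 and 0.06 m and y of core_center in the frame of carton_floor between -0.06 and 0.06 m and z of core_center in the frame of carton_floor between 0.005 and 0.056 m and distance between roll_2_center and chute_stop below 0.008 m and distance between roll_3_center and chute_stop below 0.076 m and linear speed of label_roll_1 below 0.02 m/s); the robot touches nothing.
It fails at once if another roll is lifted out of the chute (z of any of roll_2_center, roll_3_center in the frame of chute_stop above 0.03 m).
It fails at once if a tub or the cup is pushed away (distance of any of tub_a, tub_b, cup from where it was at the start of the episode above 0.03 m).
It fails at once if the roll is dropped onto the spindle (horizontal distance between roll_1_center and spindle_foot below 0.05 m and linear speed of label_roll_1 above 0.6 m/s and contact force between the fingers and label_roll_1 below 0.1 N).
It also fails if it takes over 72 s, if anything falls off the work surface, if the arm or the gripper's body presses on something with over 40 N, if the wrist force passes 120 N, or if a joint passes its speed limit or range.

## Working session

There is one attempt and no reset: what is moved stays moved. The work goes in short steps, Python scripts to look and compute and a tool call to move; the robot and the scene stay as the last step left them, time stands still between calls to the robot, and variables do not carry over. Pictures are saved under pics/ and viewed, and the job is handed in when it is done.

Besides the shell and the picture viewer there is one more tool, called as a command line: name --pt "numbers of a row" for each row, then --argument value for the rest. arm_command: Moves the arm, as the interface text tells. Its arguments: {"type":"object","properties":{"gripper":{"type":"array"},"slide":{"type":"array"},"yaw":{"type":"array"}},"required":["gripper","slide","yaw"]}

```bash
ls; mkdir -p pics; cat > h.py <<'E'
import numpy as np, cv2
from scipy.spatial.transform import Rotation as R
from bench import manip
def cap(name,fn):
    cal=manip.get_calibration(name)
    p,d=manip.capture(name)
    cv2.imwrite('pics/%s.png'%fn,cv2.cvtColor(p,cv2.COLOR_RGB2BGR))
    np.savez('pics/%s.npz'%fn,p=p,d=d)
    import pickle; pickle.dump(cal,open('pics/%s.cal'%fn,'wb'))
    return p,d,cal
def load(fn):
    import pickle
    z=np.load('pics/%s.npz'%fn); return z['p'],z['d'],pickle.load(open('pics/%s.cal'%fn,'rb'))
def rot(a):
    a=np.array(a,float)
    return a if a.shape==(3,3) else R.from_rotvec(a).as_matrix()
def foc(cal): return 210/np.tan(np.radians(cal['vertical_fov'])/2)
def cloud(d,cal):
    f=foc(cal); v,u=np.mgrid[0:420,0:560]
    c=np.stack([(u-cal['cx'])/f*d,(v-cal['cy'])/f*d,d],-1)
    w=c@rot(cal['attitude']).T+np.array(cal['eye']); w[d<=0]=np.nan
    return w
def ray_z(u,v,z,cal):
    f=foc(cal); r=rot(cal['attitude'])@np.array([(u-cal['cx'])/f,(v-cal['cy'])/f,1.]); e=np.array(cal['eye'])
    return e+r*(z-e[2])/r[2]
E
python3 - <<'E'
from h import *
print(manip.sense())
for n in ['scene','side','wrist']:
    p,d,c=cap(n,n+'0'); print(n,c,(d>0).mean())
E
```

```text
pics
{'t': 0.0, 'joint_pos': array([-6.65957836e-02,  3.00475720e-01,  1.52160292e+00,  1.52076009e-05,
        1.32068119e+00, -6.66129518e-02]), 'joint_velocities': array([-6.39638113e-04,  3.32172648e-04,  7.31000371e-05, -2.43622450e-03,
        2.63270561e-03, -1.32461242e-04]), 'joint_torque': array([-1.53750298e-03, -5.31805658e+01, -3.52735734e+01,  7.07558286e-02,
        2.43994006e-02, -4.79655944e-05]), 'position': array([5.49716505e+02, 2.24978695e-02, 1.90774564e+02]), 'ee_rot': array([-2.22079844e+00, -2.22082819e+00,  1.18949753e-03]), 'contact_force': array([ 0.38548964,  0.38223671, -0.76728422]), 'ft_torque': array([-0.03430531,  0.04139712, -0.02965383]), 'gripper_width': 1.0016723758884225}
scene {'vertical_fov': 44.92716801231682, 'cx': 275.754751508085, 'cy': 215.5293367152643, 'eye': array([ 35.61347587, 889.66888333, 908.70554533]), 'attitude': array([-0.64058675,  2.57464297, -1.21179449])} 0.9958333333333333
side {'vertical_fov': 48.41088452613894, 'cx': 281.4903453220094, 'cy': 203.50853326748108, 'eye': array([1460.10098884,  193.16078738,  804.30845428]), 'attitude': array([-1.53181591, -1.84394188,  0.92136443])} 0.9957908163265307
wrist {'vertical_fov': 61.828945876318684, 'cx': 276.769963899616, 'cy': 206.7116775365502, 'eye': array([549.42516938,  66.96429469, 384.25526815]), 'attitude': array([ 2.90945371e+00,  9.29572257e-04, -7.30489635e-04])} 0.9961181972789116
```

View pics/scene0.png

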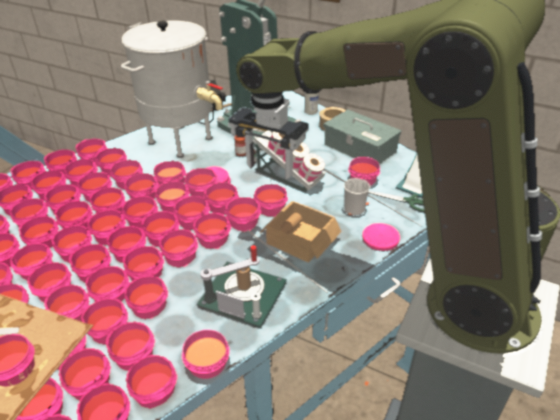

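View pics/side0.png

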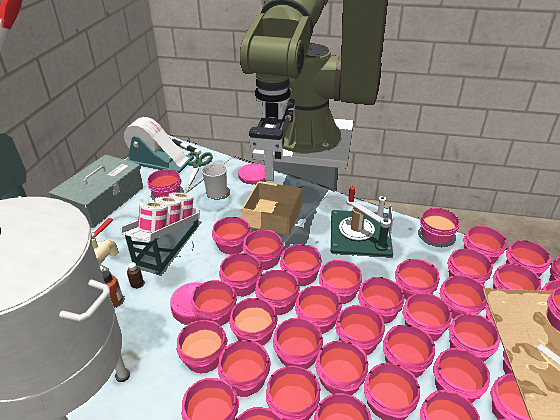

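View pics/wrist0.png

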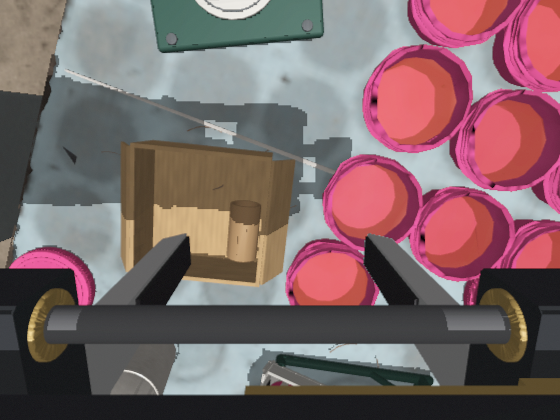

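The scene view shows the stand at about (240,285), with the red pin at (253,253), the carton at (303,230), and the chute with its rolls at (290,165). The wrist view has +x to the right and +y up. I'll crop and measure next.

```bash
python3 - <<'E'
from h import *
for fn,boxes in [('scene0',[(190,230,100,100),(240,120,100,80)]),('side0',[(320,170,100,90),(115,175,100,100)])]:
    p,d,c=load(fn); w=cloud(d,c)
    ims=[cv2.resize(p[y:y+h,x:x+ww],(400,400),interpolation=cv2.INTER_NEAREST) for x,y,ww,h in boxes]
    cv2.imwrite('pics/crop_%s.png'%fn,cv2.cvtColor(np.hstack(ims),cv2.COLOR_RGB2BGR))
    hsv=cv2.cvtColor(p,cv2.COLOR_RGB2HSV)
    x,y,ww,h=boxes[0]
    m=np.zeros(d.shape,bool); m[y:y+h,x:x+ww]=True
    red=m&((hsv[...,0]<6)|(hsv[...,0]>176))&(hsv[...,1]>180)
    vv,uu=np.where(red); print(fn,'red n',red.sum(),uu.min(),uu.max(),vv.min(),vv.max(),np.nanmedian(w[red],0))
    pts=w[red]; print(np.round(pts[np.argsort(-pts[:,2])][:40:4],1))
    # table height check
    t=np.abs(w[...,2])<30; print('tablez',np.nanmedian(w[...,2][t]))
E
```

```text
scene0 red n 6 252 254 247 248 [486.8415289  187.46580116 135.03839242]
[[487.6 187.4 136. ]
 [485.  187.5 134.1]]
tablez 0.616441647545912
side0 red n 78 349 409 186 259 [496.26242845 186.37767497 116.99681473]
[[496.6 191.5 135.4]
 [490.4 188.7 133.8]
 [496.7 186.8 131.9]
 [495.  184.4 130.4]
 [497.1 182.2 128.5]
 [500.7 187.6 125.7]
 [498.2 190.1 124.2]
 [496.4 182.7 122. ]
 [494.4 180.2 120.2]
 [496.9 180.5 119. ]]
tablez -0.7163428092972026
```

```bash
ls pics
```

```text
crop_scene0.png
crop_side0.png
scene0.cal
scene0.npz
scene0.png
side0.cal
side0.npz
side0.png
wrist0.cal
wrist0.npz
wrist0.png
```

View pics/crop_scene0.png

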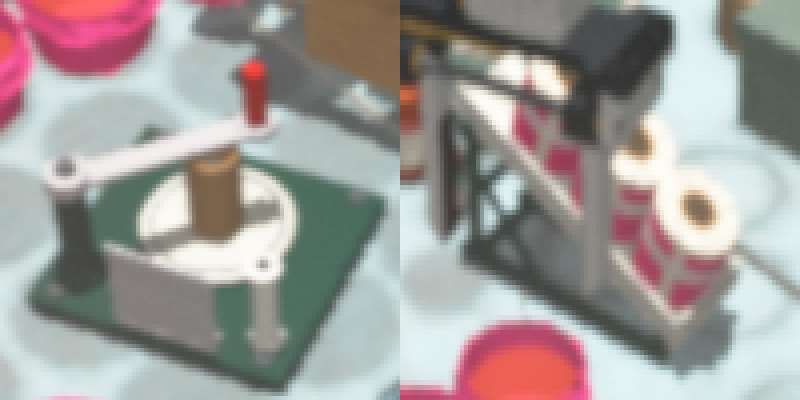

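View pics/crop_side0.png

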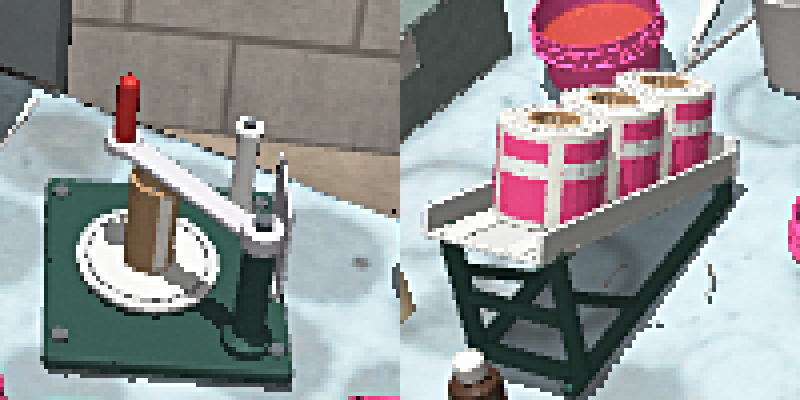

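```bash
cat >> h.py <<'E'
def circ(xy):
    A=np.c_[2*xy,np.ones(len(xy))]; s=np.linalg.lstsq(A,(xy**2).sum(1),rcond=None)[0]
    return s[:2],np.sqrt(s[2]+s[:2]@s[:2])
E
python3 - <<'E'
from h import *
for fn in ['side0','scene0']:
    p,d,c=load(fn); w=cloud(d,c); hsv=cv2.cvtColor(p,cv2.COLOR_RGB2HSV)
    # arm top
    reg=(w[...,0]>430)&(w[...,0]<680)&(w[...,1]>130)&(w[...,1]<380)
    m=reg&(w[...,2]>88)&(w[...,2]<100)
    q=w[m]; print(fn,'arm n',m.sum(),'z',np.median(q[:,2]))
    mm=q.mean(0); uu,s,vt=np.linalg.svd((q-mm)[:,:2],full_matrices=False); t=(q-mm)[:,:2]@vt[0]
    print(' center',mm,'dir',vt[0],'ends',mm[:2]+vt[0]*t.min(),mm[:2]+vt[0]*t.max(),'perp',(q-mm)[:,:2]@vt[1].T.std() if 0 else ((q-mm)[:,:2]@vt[1]).std())
    m=reg&(abs(w[...,2]-22)<4)&(hsv[...,1]<40)&(hsv[...,2]>170)
    vv,uu=np.where(m); print(' platter',m.sum(),uu.min(),uu.max(),vv.min(),vv.max(), w[m].min(0),w[m].max(0))
    m8=m.astype(np.uint8)*255; cn,_=cv2.findContours(m8,cv2.RETR_EXTERNAL,cv2.CHAIN_APPROX_NONE); k=cv2.convexHull(max(cn,key=cv2.contourArea))[:,0]
    P=np.array([ray_z(a,b,22,c)[:2] for a,b in k]); print(' circ',circ(P))
    m=reg&(w[...,2]>2)&(w[...,2]<20)&(hsv[...,0]>60)&(hsv[...,0]<95)&(hsv[...,1]>90)
    q=w[m]; print(' base',m.sum(),np.median(q[:,2]),cv2.minAreaRect(q[:,:2].astype(np.float32)))
    # carton
    m=(w[...,0]>400)&(w[...,0]<700)&(w[...,1]>-150)&(w[...,1]<180)&(abs(w[...,2]-60)<4)&(hsv[...,0]>8)&(hsv[...,0]<25)&(hsv[...,1]>60)
    q=w[m]; print(' carton',m.sum(),cv2.minAreaRect(q[:,:2].astype(np.float32)))
    # core
    m=reg&(w[...,2]>28)&(w[...,2]<84)&(hsv[...,0]>5)&(hsv[...,0]<22)&(hsv[...,1]>80)
    print(' core',m.sum(),np.median(w[m],0),w[m].min(0),w[m].max(0))
    # rolls
    m=(w[...,0]>300)&(w[...,0]<900)&(w[...,1]>-420)&(w[...,1]<-50)&(w[...,2]>60)&(hsv[...,0]>160)&(hsv[...,0]<176)&(hsv[...,1]>120)
    print(' rolls',m.sum(),np.median(w[m],0),w[m].min(0),w[m].max(0))
E
```

```text
side0 arm n 282 z 91.96463788285752
 center [534.0644263  234.40834985  92.51969163] dir [0.64174213 0.76692049] ends [487.48491989 178.74303473] [573.65502357 281.72149768] perp 5.876778730264672
 platter 348 339 388 217 239 [467.06041787 163.23355985  18.02707245] [555.0509573  289.6953586   25.60305223]
 circ (array([510.56992541, 208.42574117]), np.float64(45.44917326758685))
 base 1151 12.646490278571832 ((510.8335876464844, 218.92010498046875), (164.13352966308594, 151.9987030029297), 5.257566928863525)
 carton 345 ((475.82818603515625, -21.957115173339844), (131.339599609375, 144.66360473632812), 84.07843780517578)
 core 173 [520.68549433 203.89603035  60.6429169 ] [492.06775195 192.7431494   28.8111758 ] [529.54031651 224.47107881  81.44487966]
 rolls 503 [ 682.09821651 -244.1802106   110.01160008] [ 546.58936571 -300.79047521   60.61526433] [ 706.54354886 -218.42599932  148.4603301 ]
scene0 arm n 383 z 93.63767765734781
 center [525.99415622 234.94366992  93.69323325] dir [0.63473706 0.7727282 ] ends [480.41446292 179.45500152] [566.8487725  284.68003476] perp 5.9326787887320345
 platter 479 225 263 264 300 [460.43348805 157.62770265  18.07649931] [575.00145199 249.43364513  25.92619318]
 circ (array([505.79032116, 208.12899088]), np.float64(45.58562990958555))
 base 0 nan ((0.0, 0.0), (0.0, 0.0), 0.0)
 carton 413 ((470.8533935546875, -19.413619995117188), (134.81471252441406, 142.08462524414062), 84.99341583251953)
 core 242 [495.56230611 221.39801164  55.56136545] [453.61567989 193.36727692  28.0570333 ] [519.72791752 379.95163419  83.92603823]
 rolls 75 [ 648.05921032 -243.33990007   90.38387421] [ 551.01463321 -260.52880967   60.03001196] [780.38835332 -52.25767425 114.66549309]
  return _methods._mean(a, axis=axis, dtype=dtype,
  ret = ret.dtype.type(ret / rcount)
```

The two views agree to about 5 mm: spindle near (508,208), pin near (490,187), hinge near (564,273). The tool axes map as x → world +y, y → world +x, z → down. I'll move the wrist camera over the stand for a close measurement.

arm_command --gripper '[0.3, 0.3, 0.3, 0.3]' --pt "40 -15 -20" --pt "80 -30 -40" --pt "110 -40 -40" --pt "110 -40 -40" --yaw '[0, 0, 0, 0]'

```text
t: 0.65
position: [509.5, 111.4, 231.4]
ee_rot: [-2.219, -2.224, -0.0]
contact_force: [-0.1, -0.7, -0.3]
gripper_width: 0.609
```

```bash
python3 - <<'E'
from h import *
s=manip.sense(); print(s['t'],s['position'],s['ee_rot'],s['gripper_width'],s['joint_pos'])
p,d,c=cap('wrist','w1'); print(c['eye'])
E
```

```text
0.65 [509.45277884 111.41157652 231.4267906 ] [-2.21863926e+00 -2.22415533e+00 -1.55785523e-04] 0.6088037759953723 [1.44999508e-01 2.07029402e-01 1.54336237e+00 1.09223298e-04
 1.39115737e+00 1.42496843e-01]
[508.75382733 178.35766549 424.83335063]
```

View pics/w1.png

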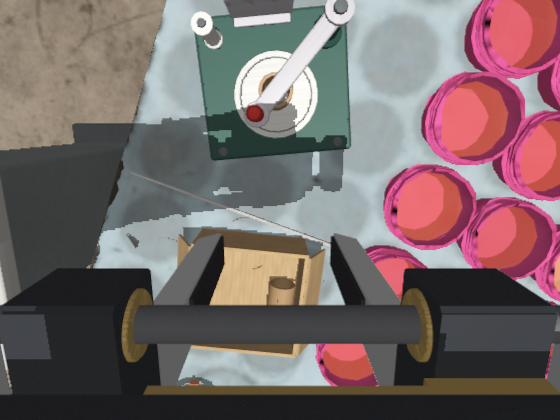

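This wrist view shows the stand clearly: red pin top at (255,113), platter centre near (276,92), hinge boss at (340,10) and guide roller at (202,22). The carton lies below at (250,290), with the old core at its right.

```bash
python3 - <<'E'
from h import *
p,d,c=load('w1'); w=cloud(d,c); hsv=cv2.cvtColor(p,cv2.COLOR_RGB2HSV)
S=np.zeros(d.shape,bool); S[0:165,180:360]=True
red=S&((hsv[...,0]<6)|(hsv[...,0]>174))&(hsv[...,1]>150)
vv,uu=np.where(red); print('red',red.sum(),uu.mean(),vv.mean(),np.nanmax(w[red][:,2]))
top=red&(w[...,2]>130); vv,uu=np.where(top); print('pin top px',uu.mean(),vv.mean(),ray_z(uu.mean(),vv.mean(),135,c), 'n',top.sum())
m=S&(abs(w[...,2]-22)<5)&(hsv[...,1]<50)&(hsv[...,2]>150)
m8=cv2.morphologyEx(m.astype(np.uint8)*255,cv2.MORPH_OPEN,np.ones((3,3)))
cn,_=cv2.findContours(m8,cv2.RETR_EXTERNAL,cv2.CHAIN_APPROX_NONE)
pts=np.vstack([k[:,0] for k in cn if len(k)>15]); k=cv2.convexHull(pts)[:,0]
P=np.array([ray_z(a,b,22,c)[:2] for a,b in k]); o,r=circ(P); print('platter',o,r,np.abs(np.hypot(*(P-o).T)-r).max(), 'z',np.nanmedian(w[m][:,2]))
# arm
a=S&(w[...,2]>89)&(w[...,2]<99)&(hsv[...,1]<60)&(np.hypot(w[...,0]-o[0],w[...,1]-o[1])<120)
q=w[a]; q=q[q[:,0]>o[0]-40]; print('arm z',np.median(q[:,2]),len(q)); mm=q.mean(0)[:2]; _,_,vt=np.linalg.svd(q[:,:2]-mm,full_matrices=False); t=(q[:,:2]-mm)@vt[0]; print(mm,vt[0],mm+vt[0]*t.min(),mm+vt[0]*t.max())
print('hinge px(340,10)->',ray_z(340,10,98,c), ray_z(202,22,76,c))
q=w[S&(hsv[...,0]>60)&(hsv[...,0]<95)&(hsv[...,1]>80)&(w[...,2]>3)&(w[...,2]<20)]; print('base',np.median(q[:,2]),cv2.minAreaRect(q[:,:2].astype(np.float32)))
# carton rim
m=(np.arange(420)[:,None]>225)&(abs(w[...,2]-60)<3)&(hsv[...,0]>8)&(hsv[...,0]<25)&(hsv[...,1]>60)&(w[...,1]<60)
print('carton',cv2.minAreaRect(w[m][:,:2].astype(np.float32)))
print('table z',np.nanmedian(w[180:220,130:170,2]), 'floor', [w[270,215],w[320,215], w[265,290]])
E
```

```text
red 216 254.6064814814815 113.26851851851852 137.53682319036994
pin top px 254.0203045685279 112.94416243654823 [490.70277869 186.76198269 135.        ] n 197
platter [504.35240745 232.01096365] 58.96919102069494 13.787525929318662 z 21.81866349388585
arm z 93.14724793173389 2802
[528.57125261 233.26496599] [-0.64043521 -0.7680122 ] [569.93819059 282.87234652] [482.63498269 178.17802621]
hinge px(340,10)-> [562.10004227 272.19720186  98.        ] [440.69617798 268.2165576   76.        ]
base 13.843249408019858 ((506.8824157714844, 219.64102172851562), (162.8292999267578, 151.45982360839844), 5.156316757202148)
carton ((473.1026916503906, -20.710891723632812), (131.7224884033203, 140.64183044433594), 84.18800354003906)
table z -0.5668773000996907 floor [array([480.2231493 , 111.91827368, 272.42492808]), array([496.30412595, 139.37074936, 360.51783538]), array([526.47338353,   2.22183327,   4.36841982])]
```

arm_command --gripper '[0.3, 0.3, 0.3, 0.3, 0.3]' --pt "40 -10 10" --pt "77 -19 30" --pt "77 -19 70" --pt "77 -19 113" --pt "77 -19 113" --yaw '[0, 0, 0, 0, 0]'

```text
t: 1.32
position: [489.9, 185.7, 115.8]
ee_rot: [-2.221, -2.219, 0.008]
contact_force: [0.0, 0.5, -0.8]
gripper_width: 0.298
```

```bash
python3 - <<'E'
from h import *
s=manip.sense(); print(s['t'],s['position'],s['ee_rot'],s['gripper_width'])
import numpy as np
H=np.array([563,273.6]);a0=np.arctan2(186.8-273.6,490.7-563)
for k in np.arange(0,1.66,0.1): print(round(k,2),np.round(H+113*np.array([np.cos(a0+k),np.sin(a0+k)])-[490.7,186.8],1))
E
```

```text
1.325 [489.87778337 185.70817909 115.83633694] [-2.22061621 -2.21855325  0.00813716] 0.2976446626070417
0.0 [-0. -0.]
0.1 [ 9.  -6.8]
0.2 [ 18.7 -12.7]
0.3 [ 28.9 -17.5]
0.4 [ 39.5 -21.3]
0.5 [ 50.5 -24.1]
0.6 [ 61.6 -25.7]
0.7 [ 72.9 -26.2]
0.8 [ 84.2 -25.6]
0.9 [ 95.4 -23.8]
1.0 [106.3 -21. ]
1.1 [116.9 -17. ]
1.2 [127.  -12.1]
1.3 [136.6  -6.1]
1.4 [145.6   0.8]
1.5 [153.8   8.5]
1.6 [161.2  17. ]
```

arm_command --gripper '[0.3, 0.3, 0.3, 0.3, 0.3]' --pt "-7 16 0" --pt "-13 26 0" --pt "-18 36 0" --pt "-22 47 0" --pt "-26 69 0" --yaw '[0, 0, 0, 0, 0]'

```text
t: 1.95
position: [560.9, 160.6, 119.1]
ee_rot: [2.221, 2.221, 0.001]
contact_force: [-0.7, 0.5, 1.0]
gripper_width: 0.299
```

arm_command --gripper '[0.3, 0.3, 0.3, 0.3, 0.3]' --pt "0 22 0" --pt "5 44 0" --pt "14 65 0" --pt "27 84 0" --pt "43 98 0" --yaw '[0, 0, 0, 0, 0]'

```text
t: 2.58
position: [659.2, 203.7, 118.5]
ee_rot: [2.222, 2.22, 0.0]
contact_force: [-1.6, -1.1, 0.0]
gripper_width: 0.301
```

```bash
python3 - <<'E'
from h import *
s=manip.sense(); print(s['t'],s['position'],s['contact_force'])
cap('side','s2')
E
```

```text
2.575 [659.18108747 203.74438509 118.46650827] [-1.58584125 -1.14700309  0.01855358]
```

View pics/s2.png

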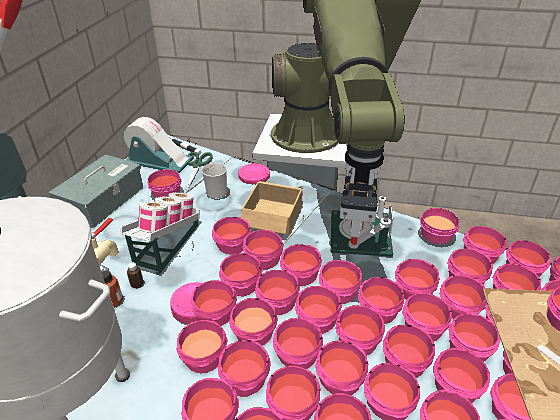

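The pin is now at (353,240) in the side view and the arm points away from the robot, so the swing worked. I'll retract upward and look down at the spindle.

arm_command --gripper '[0.3, 0.3, 0.45, 0.6, 0.6]' --pt "0 0 -45" --pt "-15 -30 -80" --pt "-40 -75 -112" --pt "-70 -120 -112" --pt "-92 -150 -112" --yaw '[0, 0, 0, 0, 0]'

```text
t: 3.25
position: [506.5, 110.7, 231.1]
ee_rot: [2.221, 2.22, 0.002]
contact_force: [0.6, -0.4, 0.1]
gripper_width: 0.58
```

arm_command --gripper '[0.6]' --pt "0 0 0" --yaw '[0]'

```text
t: 3.38
position: [507.0, 110.7, 231.5]
ee_rot: [2.222, 2.219, 0.002]
contact_force: [0.3, 0.1, -0.6]
gripper_width: 0.598
```

```bash
python3 - <<'E'
from h import *
s=manip.sense(); print(s['t'],s['position'],s['ee_rot'],s['gripper_width'])
p,d,c=cap('wrist','w2')
x=cv2.resize(p[0:200,160:480],(800,500),interpolation=cv2.INTER_NEAREST); cv2.imwrite('pics/w2c.png',x[...,::-1])
E
```

```text
3.375 [507.04918429 110.69423481 231.46028155] [2.22201186 2.21925157 0.00225463] 0.598086651939323
```

View pics/w2c.png

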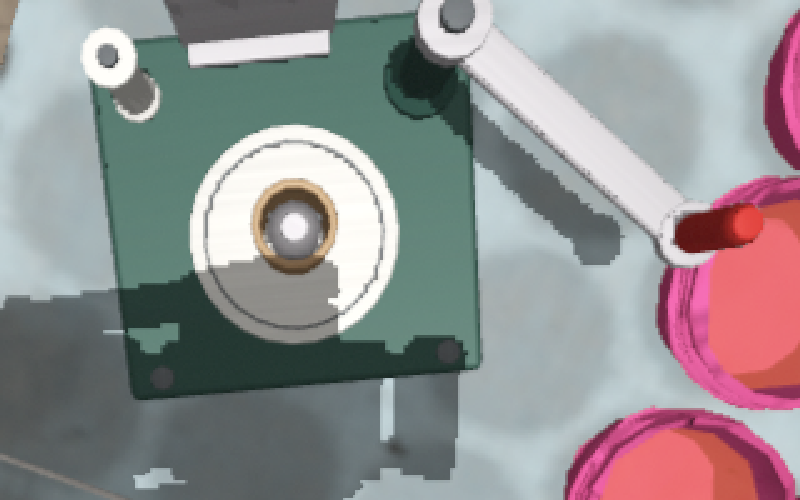

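The keeper is at its end stop, with the pin at about crop (735,225). The platter (294,233), the core ring and the bright spindle top (294,228) are all fully visible. I'll fit circles to them.

```bash
python3 - <<'E'
from h import *
p,d,c=load('w2'); w=cloud(d,c); hsv=cv2.cvtColor(p,cv2.COLOR_RGB2HSV)
G=(hsv[...,0]>60)&(hsv[...,0]<100)&(hsv[...,1]>70)
S=np.zeros(d.shape,bool); S[45:142,228:328]=True
m=(S&~G).astype(np.uint8)*255
# platter: non-green component
m=cv2.morphologyEx(m,cv2.MORPH_OPEN,np.ones((3,3)))
cn,_=cv2.findContours(m,cv2.RETR_EXTERNAL,cv2.CHAIN_APPROX_NONE); k=cv2.convexHull(max(cn,key=cv2.contourArea))[:,0]
print('hull bb',k.min(0),k.max(0))
P=np.array([ray_z(a,b,22,c)[:2] for a,b in k]); o,r=circ(P); e=np.hypot(*(P-o).T)-r; P2=P[np.abs(e)<2.0]; o,r=circ(P2);print('platter',o,r,len(P),len(P2),e.min(),e.max())
# depth-based z22 check
q=np.abs(w[...,2]-22)<3; q&=S; print('z22 bbox',np.nanmin(w[q],0),np.nanmax(w[q],0))
# core ring: brown top
b=S&(hsv[...,0]>8)&(hsv[...,0]<22)&(hsv[...,1]>90)
vv,uu=np.where(b); print('core bb px',uu.min(),uu.max(),vv.min(),vv.max()); 
t=S&(w[...,2]>78)&(w[...,2]<88); q=w[t]; print('core top',t.sum(),np.nanmedian(q[:,2]))
cn,_=cv2.findContours(t.astype(np.uint8),cv2.RETR_EXTERNAL,cv2.CHAIN_APPROX_NONE); k=cv2.convexHull(np.vstack(cn))[:,0]
P=np.array([ray_z(a,b,82,c)[:2] for a,b in k]); print('core circ',circ(P),P.min(0),P.max(0))
# spindle top bright
s=np.zeros(d.shape,bool); s[80:102,266:292]=True
s&=(w[...,2]>64)&(w[...,2]<75); vv,uu=np.where(s); print('spindle top px',uu.mean(),vv.mean(),s.sum(),ray_z(uu.mean(),vv.mean(),70,c))
E
```

```text
hull bb [228  47] [327 140]
platter [365.27055654 -61.10399928] 370.34634278127066 13 2 -11.5340029473468 10.909369291638441
z22 bbox [462.19985315 164.25275563  19.05604706] [561.04400688 259.7028227   24.77912834]
core bb px 263 294 74 108
core top 393 81.72186128000254
core circ (array([507.3326624, 209.2261999]), np.float64(16.232372466416162)) [491.42146439 193.05849127] [523.11925321 224.96513514]
spindle top px 277.1511627906977 90.2248062015504 258 [507.45559382 209.17054211  70.        ]
```

arm_command --gripper '[0.6, 0.6, 0.6, 0.6, 0.6]' --pt "50 0 40" --pt "98 0 70" --pt "98 0 110" --pt "98 0 145" --pt "98 0 165" --yaw '[0, 0, 0, 0, 0]'

```text
t: 4.05
position: [507.9, 210.4, 63.1]
ee_rot: [-2.22, -2.221, 0.003]
contact_force: [-0.1, 0.2, 0.3]
gripper_width: 0.6
```

arm_command --gripper '[0.2, 0.2, 0.2, 0.2, 0.2]' --pt "0 0 0" --pt "0 0 0" --pt "0 0 0" --pt "0 0 0" --pt "0 0 0" --yaw '[0, 0, 0, 0, 0]'

```text
t: 4.68
position: [506.2, 210.2, 66.2]
ee_rot: [-2.219, -2.219, 0.005]
contact_force: [-18.0, 0.0, 14.1]
gripper_width: 0.206
```

```bash
python3 - <<'E'
from h import *
s=manip.sense(); print(s['t'],s['position'],s['ee_rot'],s['gripper_width'],s['contact_force'])
E
```

```text
4.675 [506.15747094 210.22898956  66.18644207] [-2.2193363  -2.21943164  0.00468895] 0.2055694236448999 [-18.02762267   0.04834956  14.14307654]
```

The opening of 0.206 is narrower than the core's 33 mm (0.35), and there is a side force, so something is off. I'll look before moving.

```bash
python3 - <<'E'
from h import *
p,d,c=cap('side','s3'); a=cv2.resize(p[150:280,300:430],(400,400))
p,d,c=cap('scene','c3'); b=cv2.resize(p[200:330,180:310],(400,400))
cv2.imwrite('pics/x3.png',np.hstack([a,b])[...,::-1])
p,d,c=cap('wrist','w3')
s=manip.sense(); print(s['contact_force'],s['gripper_width'])
E
```

```text
[-19.22593823  -0.12278283  15.53574191] 0.20134620703529058
```

View pics/x3.png

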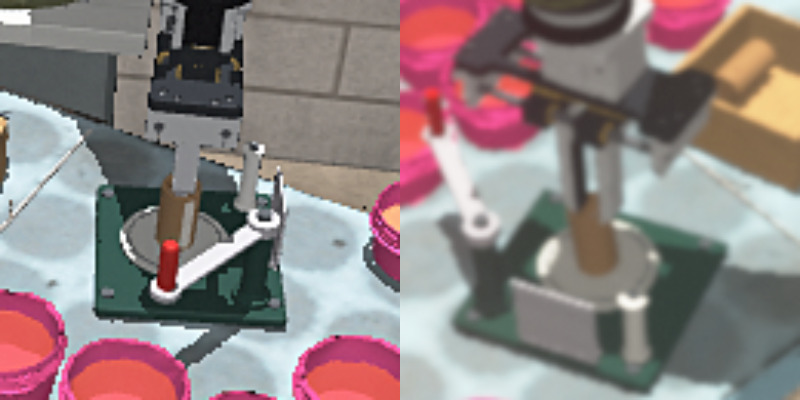

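View pics/w3.png

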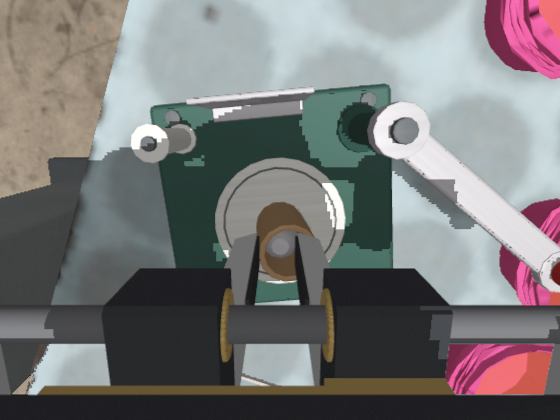

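```bash
python3 - <<'E'
from h import *
p,d,c=load('w3'); w=cloud(d,c)
print(c['eye'])
for v in (225,235,242,250,258,266,274):
    print(v,[(u,*np.round(w[v,u]).astype(int)) for u in range(226,336,7)])
x=cv2.resize(p[180:320,200:360],(800,700),interpolation=cv2.INTER_NEAREST)[:600]; cv2.imwrite('pics/w3c.png',x[...,::-1])
E
```

```text
[506.35803938 277.22782172 259.57531502]
225 [(226, np.int64(470), np.int64(208), np.int64(22)), (233, np.int64(475), np.int64(208), np.int64(22)), (240, np.int64(480), np.int64(208), np.int64(23)), (247, np.int64(485), np.int64(208), np.int64(22)), (254, np.int64(489), np.int64(207), np.int64(21)), (261, np.int64(496), np.int64(218), np.int64(57)), (268, np.int64(501), np.int64(222), np.int64(72)), (275, np.int64(505), np.int64(224), np.int64(79)), (282, np.int64(508), np.int64(225), np.int64(82)), (289, np.int64(512), np.int64(225), np.int64(82)), (296, np.int64(516), np.int64(225), np.int64(81)), (303, np.int64(520), np.int64(223), np.int64(75)), (310, np.int64(529), np.int64(208), np.int64(22)), (317, np.int64(534), np.int64(208), np.int64(23)), (324, np.int64(539), np.int64(208), np.int64(22)), (331, np.int64(544), np.int64(208), np.int64(22))]
235 [(226, np.int64(-9223372036854775808), np.int64(-9223372036854775808), np.int64(-9223372036854775808)), (233, np.int64(474), np.int64(200), np.int64(22)), (240, np.int64(479), np.int64(200), np.int64(21)), (247, np.int64(490), np.int6
[... 4134 characters left out ...]
220), np.int64(133)), (254, np.int64(496), np.int64(216), np.int64(122)), (261, np.int64(494), np.int64(171), np.int64(23)), (268, np.int64(499), np.int64(171), np.int64(23)), (275, np.int64(505), np.int64(198), np.int64(84)), (282, np.int64(509), np.int64(197), np.int64(81)), (289, np.int64(512), np.int64(197), np.int64(80)), (296, np.int64(515), np.int64(206), np.int64(101)), (303, np.int64(516), np.int64(219), np.int64(130)), (310, np.int64(519), np.int64(221), np.int64(134)), (317, np.int64(522), np.int64(220), np.int64(133)), (324, np.int64(517), np.int64(244), np.int64(185)), (331, np.int64(518), np.int64(244), np.int64(186))]<stdin>:5: RuntimeWarning: invalid value encountered in cast
```

View pics/w3c.png

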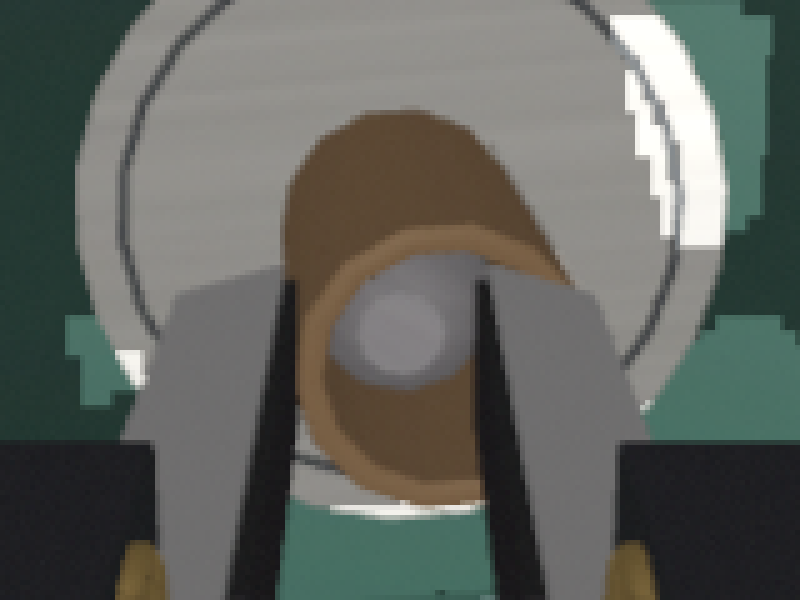

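The crop shows what happened: the left finger is outside the tube, but the right finger's tip is inside the bore, pressing on the spindle top. The core leans slightly. I'll relax the grip a little, lift the fingertips clear of the core straight up, and look again.

arm_command --gripper '[0.23, 0.23, 0.23, 0.23]' --pt "0 0 0" --pt "0 0 -15" --pt "0 0 -30" --pt "0 0 -45" --yaw '[0, 0, 0, 0]'

```text
t: 5.32
position: [508.4, 210.1, 112.0]
ee_rot: [2.221, 2.221, 0.002]
contact_force: [0.3, 0.4, 0.0]
gripper_width: 0.229
```

```bash
python3 - <<'E'
from h import *
s=manip.sense(); print(s['t'],s['position'],s['gripper_width'],s['contact_force'])
p,d,c=cap('wrist','w4'); a=cv2.resize(p[160:340,190:370],(600,600))
cv2.imwrite('pics/x4.png',a[...,::-1])
E
```

```text
5.325 [508.38385461 210.05863506 111.95102499] 0.22905196254901447 [0.30115783 0.42411985 0.04307424]
```

View pics/x4.png

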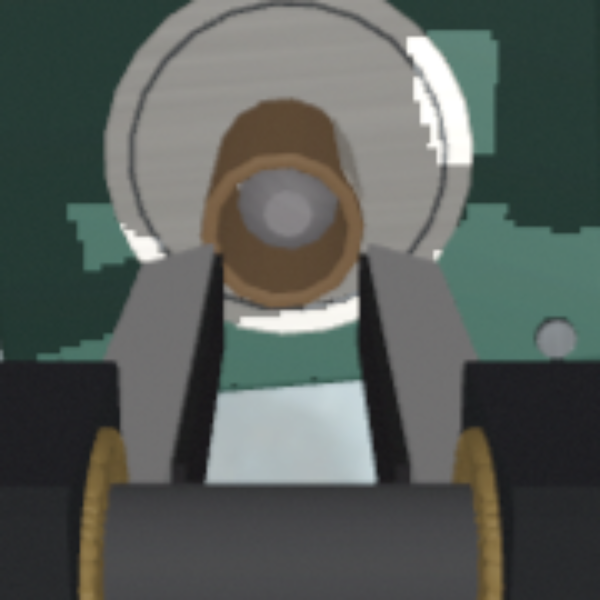

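The core is still upright on the spindle and the fingers are clear above it. The full-force squeeze was too much for the thin tube, so this time I'll close only to just under 33 mm.

arm_command --gripper '[0.6, 0.6, 0.6, 0.6, 0.6]' --pt "0 0 -5" --pt "-1 -0.5 -5" --pt "-1 -0.5 20" --pt "-1 -0.5 47" --pt "-1 -0.5 47" --yaw '[0, 0, 0, 0, 0]'

```text
t: 6.0
position: [506.3, 208.5, 61.4]
ee_rot: [-2.22, -2.22, 0.006]
contact_force: [0.2, -0.8, -0.1]
gripper_width: 0.601
```

arm_command --gripper '[0.45, 0.38, 0.34, 0.33, 0.33]' --pt "0 0 0" --pt "0 0 0" --pt "0 0 0" --pt "0 0 0" --pt "0 0 0" --yaw '[0, 0, 0, 0, 0]'

```text
t: 6.62
position: [507.8, 209.1, 64.0]
ee_rot: [2.221, 2.221, 0.002]
contact_force: [-1.1, -0.2, 5.9]
gripper_width: 0.33
```

```bash
python3 - <<'E'
from h import *
s=manip.sense(); print(s['t'],s['position'],s['gripper_width'],s['contact_force'])
p,d,c=cap('wrist','w5'); a=cv2.resize(p[160:340,190:370],(600,600))
cv2.imwrite('pics/x5.png',a[...,::-1])
E
```

```text
6.625 [507.7986226  209.13647295  63.98648514] 0.3303813351545567 [-1.1428515  -0.20817906  5.94252769]
```

View pics/x5.png

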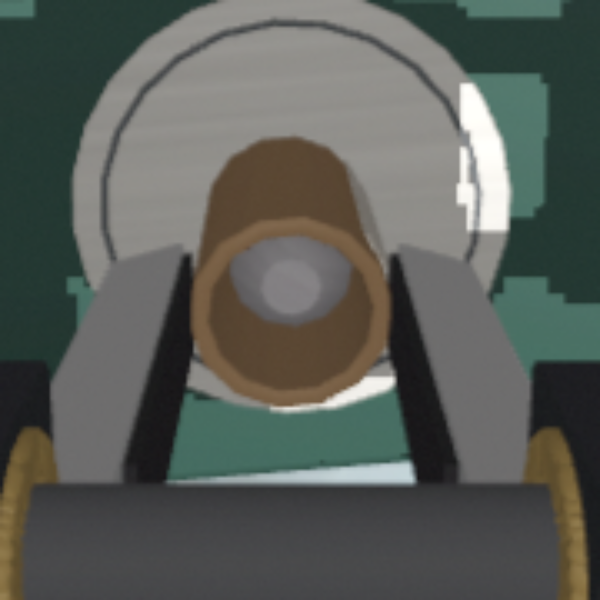

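The core is held symmetrically between both pads. I'll lift it slowly.

arm_command --gripper '[0.33, 0.33, 0.33, 0.33, 0.33]' --pt "0 0 -12" --pt "0 0 -26" --pt "0 0 -42" --pt "0 0 -60" --pt "0 0 -75" --yaw '[0, 0, 0, 0, 0]'

```text
t: 7.3
position: [507.7, 209.1, 139.9]
ee_rot: [2.221, 2.221, 0.001]
contact_force: [-0.5, -0.2, 0.3]
gripper_width: 0.332
```

```bash
python3 - <<'E'
from h import *
s=manip.sense(); print(s['t'],s['position'],s['gripper_width'],s['contact_force'])
p,d,c=cap('wrist','w6'); a=cv2.resize(p[160:340,190:370],(400,400))
p,d,c=cap('side','s6'); b=cv2.resize(p[130:260,300:430],(400,400))
cv2.imwrite('pics/x6.png',np.hstack([a,b])[...,::-1])
E
```

```text
7.3 [507.66435772 209.06071121 139.94692999] 0.33233432959772263 [-0.49067927 -0.23590149  0.31545623]
```

View pics/x6.png

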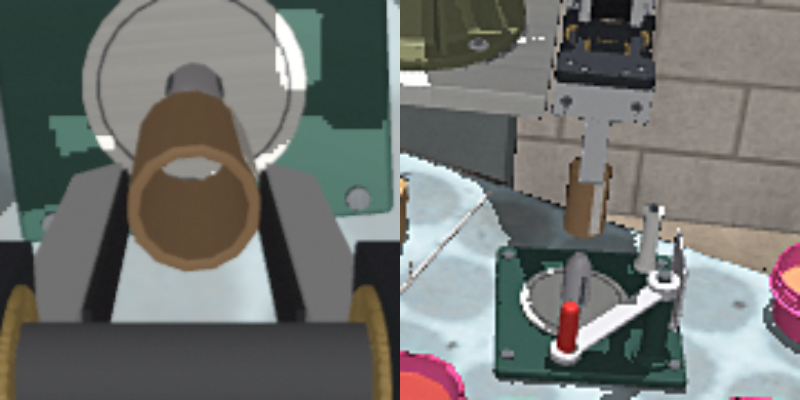

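The core is off the spindle and upright in the jaws. I'll check the free spot in the carton from the first wrist picture.

```bash
python3 - <<'E'
from h import *
p,d,c=load('wrist0'); w=cloud(d,c)
for u,v in [(150,200),(200,170),(200,220),(200,250),(243,210),(243,230),(228,230),(262,230),(160,250),(123,200),(290,170),(126,145),(272,160)]: print(u,v,np.round(w[v,u],0))
m=(abs(w[...,2]-4)<3); m[:140]=False; m[290:]=False; m[:,:120]=False; m[:,300:]=False
q=w[m]; print(cv2.minAreaRect(q[:,:2].astype(np.float32)))
p,d,c=load('s6'); w=cloud(d,c); 
E
```

```text
150 200 [412. -13.  14.]
200 170 [466.  18.   5.]
200 220 [463. -38.   5.]
200 250 [462. -73.   5.]
243 210 [515. -19.  36.]
243 230 [514. -40.  36.]
228 230 [497. -44.  24.]
262 230 [535. -33.  60.]
160 250 [496.  11. 232.]
123 200 [397.  -7.  45.]
290 170 [563.  21.  30.]
126 145 [412.  48.  60.]
272 160 [544.  29.   0.]
((470.8833923339844, -37.0069580078125), (174.303955078125, 207.73471069335938), 89.96870422363281)
```

arm_command --gripper '[0.33, 0.33, 0.33, 0.33, 0.33]' --pt "-40 -10 0" --pt "-95 -24 0" --pt "-150 -38 0" --pt "-200 -50 0" --pt "-227 -54 0" --yaw '[0, 0, 0, 0, 0]'

```text
t: 8.02
position: [452.6, -19.9, 138.1]
ee_rot: [-2.223, -2.219, 0.001]
contact_force: [-0.7, 0.8, 0.1]
gripper_width: 0.333
```

arm_command --gripper '[0.33, 0.33, 0.33, 0.33]' --pt "0 0 25" --pt "0 0 55" --pt "0 0 82" --pt "0 0 92" --yaw '[0, 0, 0, 0]'

```text
t: 8.52
position: [452.7, -17.9, 45.2]
ee_rot: [-2.22, -2.22, 0.002]
contact_force: [-9.5, 0.1, 34.6]
gripper_width: 0.332
```

```bash
python3 - <<'E'
from h import *
s=manip.sense(); print(s['t'],s['position'],s['gripper_width'],s['contact_force'])
p,d,c=cap('wrist','w7'); a=cv2.resize(p[100:340,130:430],(500,400))
p,d,c=cap('side','s7'); b=cv2.resize(p[150:250,225:325],(300,400))
cv2.imwrite('pics/x7.png',np.hstack([a,b])[...,::-1])
E
```

```text
8.525 [452.65213521 -17.94188194  45.17476007] 0.332044430497826 [-9.51247837  0.08135021 34.62925957]
```

View pics/x7.png

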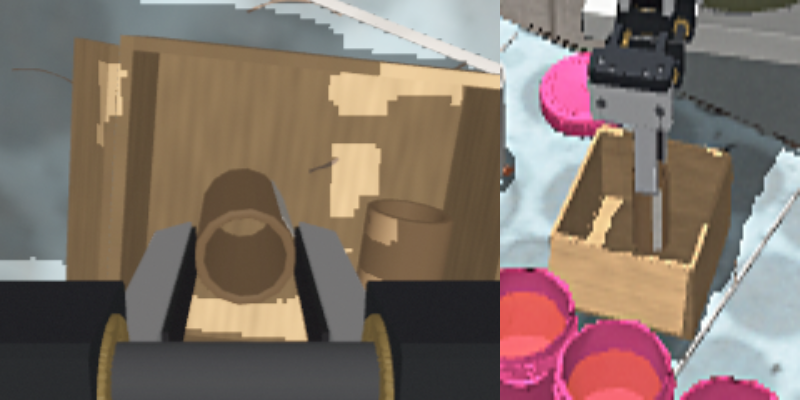

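The core stands in the carton's free half, with the bottom touching (34 N up). I'll back off slightly, release and rise.

arm_command --gripper '[0.33, 0.4, 0.45, 0.45]' --pt "0 0 -3" --pt "0 0 -3" --pt "0 0 -3" --pt "0 0 -4" --yaw '[0, 0, 0, 0]'

```text
t: 9.12
position: [453.5, -18.0, 50.5]
ee_rot: [2.221, 2.221, 0.0]
contact_force: [-0.1, 0.3, 1.0]
gripper_width: 0.446
```

arm_command --gripper '[0.45, 0.45, 0.45, 1, 1]' --pt "0 0 -30" --pt "0 0 -65" --pt "0 0 -110" --pt "-30 0 -150" --pt "-60 30 -190" --yaw '[0, 0, 0, 0, 0]'

```text
t: 9.75
position: [483.1, -78.5, 242.5]
ee_rot: [2.22, 2.221, 0.001]
contact_force: [0.0, 0.1, -0.4]
gripper_width: 0.623
```

```bash
python3 - <<'E'
from h import *
s=manip.sense(); print(s['t'],s['position'],s['gripper_width'],s['contact_force'])
p,d,c=cap('wrist','w8'); w=cloud(d,c)
p2,d,c=cap('scene','c8'); a=cv2.resize(p2[100:290,200:400],(400,400))
cv2.imwrite('pics/x8.png',np.hstack([cv2.resize(p,(533,400))[:,:400],a])[...,::-1])
E
```

```text
9.75 [483.08810088 -78.53391552 242.46541017] 0.6233455173514596 [ 0.03841797  0.05998606 -0.44665245]
```

View pics/x8.png

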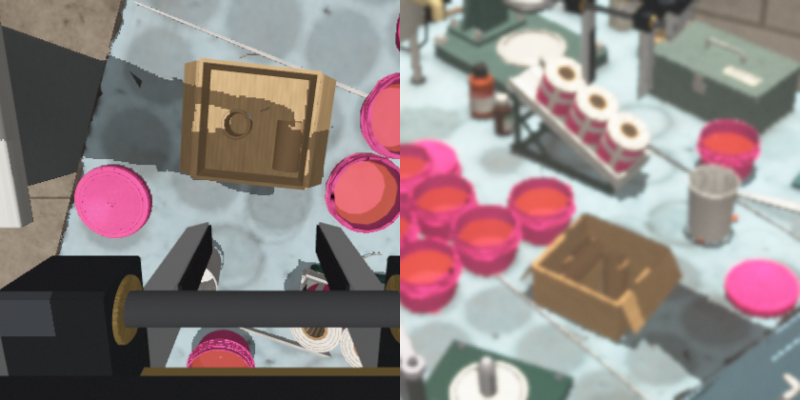

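The core stands upright in the carton at wrist (238,123), with the carton's other half untouched. The cup is in front of the chute, at scene crop (713,205), and the three rolls are clear. Next I'll measure the chute from the scene and side views.

```bash
cat > chute.py <<'E'
from h import *
def run(fn):
    p,d,c=load(fn); w=cloud(d,c); hsv=cv2.cvtColor(p,cv2.COLOR_RGB2HSV)
    B=(w[...,0]>480)&(w[...,0]<780)&(w[...,1]>-360)&(w[...,1]<-160)&(w[...,2]>60)
    pk=B&(hsv[...,0]>160)&(hsv[...,0]<176)&(hsv[...,1]>110)
    wh=B&(hsv[...,1]<45)&(hsv[...,2]>150)
    print(fn,'pink',pk.sum(),'white',wh.sum(), np.round(w[pk].min(0)),np.round(w[pk].max(0)))
    q=w[wh]; best=(0,)
    rng=np.random.default_rng(0)
    for _ in range(3000):
        a=q[rng.choice(len(q),3,replace=False)]; n=np.cross(a[1]-a[0],a[2]-a[0]); L=np.linalg.norm(n)
        if L<300: continue
        n/=L; n*=np.sign(n[2])
        if n[2]<0.85 or n[2]>0.97: continue
        i=np.abs((q-a[0])@n)<2
        if i.sum()>best[0]: best=(i.sum(),n,i)
    i=best[2]; t=q[i]; m=t.mean(0); n=np.linalg.svd(t-m)[2][2]; n*=np.sign(n[2]); print(' plane',best[0],n,'tilt',np.arccos(n[2]),m)
    return p,d,c,w,hsv,wh,n,m
if __name__=='__main__':
    for fn in ['scene0','c8','side0','s7']:
        run(fn)
E
python3 chute.py
```

```text
scene0 pink 95 white 629 [ 525. -261.   61.] [ 688. -218.  115.]
 plane 215 [-0.4044388   0.07287912  0.91165667] tilt 0.42349882518492127 [ 570.41194714 -251.87525921  103.21353962]
c8 pink 136 white 988 [ 525. -261.   60.] [ 689. -219.  140.]
 plane 358 [-0.40104168  0.03858675  0.91524676] tilt 0.41467635444952144 [ 595.13752966 -256.66262275  114.60511141]
side0 pink 509 white 979 [ 547. -301.   61.] [ 707. -218.  148.]
 plane 328 [-0.39891851  0.07715169  0.913735  ] tilt 0.41841278012970523 [ 612.1106229  -258.07064416  120.2829127 ]
s7 pink 510 white 975 [ 545. -302.   60.] [ 707. -218.  150.]
 plane 333 [-0.40130973  0.06954512  0.91329841] tilt 0.4194860051698295 [ 611.72844351 -257.99787657  120.17047162]
```

```bash
cat > chute2.py <<'E'
from chute import *
for fn in ['c8','s7','scene0']:
    p,d,c,w,hsv,wh,n,m=run(fn)
    for it in range(2):
        h=np.array([n[0],n[1],0]); h/=-np.linalg.norm(h)  # uphill horizontal
        ul=np.array([h[0],h[1],0])*n[2]; ul[2]=-(ul[:2]@n[:2])/n[2]; ul/=np.linalg.norm(ul); vl=np.cross(n,ul)
        on=wh&(np.abs((w-m)@n)<2.5)
        # cast rays for on-pixels onto plane (less noise)
        vv,uu=np.where(on); f=foc(c); r=np.c_[(uu-c['cx'])/f,(vv-c['cy'])/f,np.ones(len(uu))]@rot(c['attitude']).T; e=np.array(c['eye'])
        P=e+r*(((m-e)@n)/(r@n))[:,None]; U=(P-m)@ul; V=(P-m)@vl
        k=(np.abs(V-np.median(V))<36); U,V=U[k],V[k]
        # edges
        ps=[]
        from scipy.optimize import least_squares
        # model: every point inside union of circles; use extremes
        u0=np.percentile(U,0.5)+32; u2=np.percentile(U,99.5)-32
        C=[]
        for kk in range(3):
            uc=u0+64*kk
            s=np.abs(U-uc)<30
            pts=np.c_[U[s],V[s]].astype(np.float32)
            if len(pts)>10:
                hull=cv2.convexHull(pts)[:,0]; o,r_=circ(hull); C.append(o); print('  roll',kk+1,'ext',np.round([U[s].min(),U[s].max(),V[s].min(),V[s].max()],1),'circ',o,r_, 'top', m+o[0]*ul+o[1]*vl)
        print('  u range',U.min(),U.max(),'h',h)
        break
E
python3 chute2.py
```

```text
c8 pink 136 white 988 [ 525. -261.   60.] [ 689. -219.  140.]
 plane 358 [-0.40104168  0.03858675  0.91524676] tilt 0.41467635444952144 [ 595.13752966 -256.66262275  114.60511141]
  roll 1 ext [-87.8 -28.9 -31.   33.6] circ [-58.8847288    2.41682815] 30.63257358728279 top [ 541.72268688 -249.09525489   90.88082303]
  roll 2 ext [-23.8  35.3 -32.3  30.4] circ [ 2.95563672 -1.65380151] 31.9241205982686 top [ 597.67184018 -258.56790371  115.79591893]
  roll 3 ext [ 40.2  96.1 -34.1  29.8] circ [65.86675201 -4.77826942] 30.81066106440178 top [ 654.68710647 -267.19259872  141.1424132 ]
  u range -90.0693061320609 96.09086035524571 h [ 0.9954031 -0.095774  -0.       ]
s7 pink 510 white 975 [ 545. -302.   60.] [ 707. -218.  150.]
 plane 333 [-0.40130973  0.06954512  0.91329841] tilt 0.4194860051698295 [ 611.72844351 -257.99787657  120.17047162]
  roll 1 ext [-100.7  -41.5  -31.7   29. ] circ [-69.36557375  -0.14968982] 30.778470413424976 top [ 549.28177568 -247.32807912   91.91849243]
  roll 2 ext [-37.1  22.3 -32.3  27.8] circ [-6.16716778 -0.82404717] 31.46218673270774 top [ 606.03798922
[... 239 characters left out ...]
1 -0.        ]
scene0 pink 95 white 629 [ 525. -261.   61.] [ 688. -218.  115.]
 plane 215 [-0.4044388   0.07287912  0.91165667] tilt 0.42349882518492127 [ 570.41194714 -251.87525921  103.21353962]
  roll 1 ext [-59.5  -0.4 -30.5  31.4] circ [-30.96387059  -0.52819086] 31.106830255477053 top [ 542.53729757 -247.38899704   90.48885373]
  roll 2 ext [  3.9  37.4 -29.4  26.8] circ [25.99478878 -1.4763265 ] 26.862083097876567 top [ 593.47282041 -257.53088992  113.89616798]
  roll 3 ext [ 85.8 116.4   8.4  28.7] circ [101.89063582  17.02267363] 12.932517333138017 top [ 664.84769855 -251.59556565  145.08577042]
  u range -62.85041540986715 116.43644068668809 h [ 0.98414931 -0.17734188 -0.        ]
```

Scene and side agree to a few mm once averaged: lowest roll's top centre ≈ (545.5, -248, 91.5), tilt 0.42, up-lane heading ≈ -9.6°. I'll map the free table area for setting the roll upright.

```bash
python3 - <<'E'
from h import *
H=np.full((70,50),-99.) # y from -350..350 (10mm) x 330..830
for fn in ['c8','s7','wrist0','w8']:
    p,d,c=load(fn); w=cloud(d,c).reshape(-1,3); w=w[~np.isnan(w[:,0])]
    i=((w[:,1]+350)/10).astype(int); j=((w[:,0]-330)/10).astype(int)
    ok=(w[:,1]>-350)&(i<70)&(w[:,0]>330)&(j<50)&(w[:,2]<170)&(w[:,2]>-30); 
    if fn in('w8','wrist0'): ok&=w[:,2]<100
    np.maximum.at(H,(i[ok],j[ok]),w[ok,2])
img=np.clip(H*1.6+20,0,255).astype(np.uint8)[::-1]
img=cv2.applyColorMap(cv2.resize(img,(500,700),interpolation=cv2.INTER_NEAREST),cv2.COLORMAP_JET)[100:]
for y in range(-300,251,50): cv2.putText(img,str(y),(0,int((350-y)-100)),0,0.35,(255,255,255),1)
for x in range(350,830,50): cv2.putText(img,str(x),(x-330,590),0,0.35,(255,255,255),1)
cv2.imwrite('pics/map.png',img)
E
```

```text
(no output)
```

View pics/map.png

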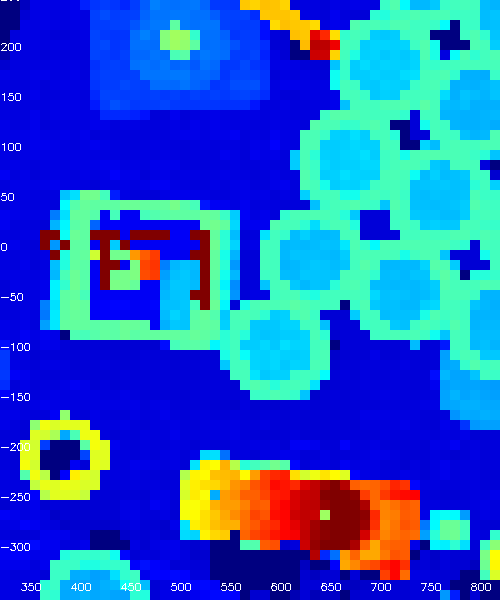

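The cup is at about (380,-205), tub_b at (410,-330), and there is free table around (480,-160). I'll go above the lowest roll while yawing so the jaws line up across the lane.

arm_command --gripper '[1, 1, 1, 1, 1]' --pt "-40 15 10" --pt "-80 30 20" --pt "-120 45 30" --pt "-150 50 35" --pt "-170 50 40" --yaw '[-10, -20, -30, -40, -50]'

```text
t: 10.48
position: [533.2, -248.7, 199.0]
ee_rot: [-1.066, -2.953, -0.001]
contact_force: [-0.2, 0.3, 0.2]
gripper_width: 1.001
```

arm_command --gripper '[1, 1, 1, 1]' --pt "0 0 0" --pt "0 0 0" --pt "0 0 0" --pt "0 0 0" --yaw '[-10, -20, -30, -30]'

```text
t: 10.98
position: [533.2, -247.5, 199.7]
ee_rot: [-0.275, -3.129, -0.001]
contact_force: [-0.3, -0.3, -0.4]
gripper_width: 1.001
```

```bash
python3 - <<'E'
from h import *
s=manip.sense(); print(s['t'],s['position'],s['gripper_width'],s['joint_pos']); print(rot(s['ee_rot']).round(3))
p,d,c=cap('wrist','w9')
E
```

```text
10.975 [ 533.18736637 -247.50731967  199.70153648] 1.0008640265992697 [-4.96923656e-01  3.79391510e-01  1.39561142e+00  3.88701055e-05
  1.36771309e+00 -1.89233217e+00]
[[-0.985  0.174 -0.001]
 [ 0.174  0.985  0.001]
 [ 0.001  0.    -1.   ]]
```

View pics/w9.png

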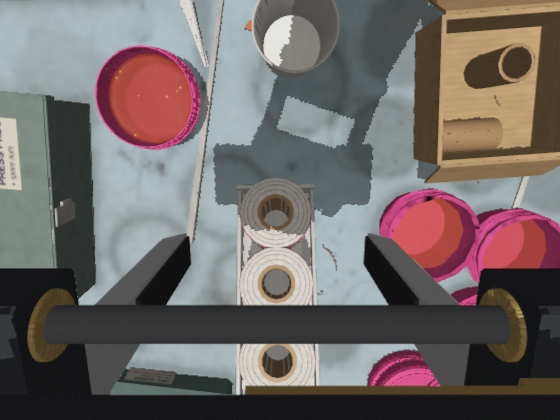

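The wrist view looks straight down the lane. Roll 1's top is at (276,212), roll 2's at (276,283), roll 3's at (277,362), and the jaws straddle the lane. I'll fit roll 1.

```bash
python3 - <<'E'
from h import *
p,d,c=load('w9'); w=cloud(d,c)
S=np.zeros(d.shape,bool); S[170:300,236:316]=True
n=np.array([-0.402,0.069,0.913]); n/=np.linalg.norm(n)
# top-plane offset from bulk of points
hgt=w@n
q=hgt[S]; hist,e=np.histogram(q[~np.isnan(q)],bins=np.arange(-260,-60,2)) if 0 else np.histogram(q[~np.isnan(q)],bins=np.arange(np.nanmin(q),np.nanmax(q),2))
k=np.argsort(-hist)[:5]; print([(round(e[i],1),hist[i]) for i in k])
on=S&(np.abs(hgt-(e[k[0]]+1))<4); t=w[on]; m=t.mean(0); nn=np.linalg.svd(t-m,full_matrices=False)[2][2]; nn*=np.sign(nn[2]); print('plane n',nn,'tilt',np.arccos(nn[2]),'psi',np.arctan2(-nn[1],-nn[0]),m)
off=np.median(t@n); on=S&(np.abs(hgt-off)<4)
def proj(P2):
    f=foc(c); r=np.c_[(P2[:,0]-c['cx'])/f,(P2[:,1]-c['cy'])/f,np.ones(len(P2))]@rot(c['attitude']).T; e=np.array(c['eye'])
    return e+r*((off-e@n)/(r@n))[:,None]
h=-np.array([n[0],n[1],0]); h/=np.linalg.norm(h); ul=h-(h@n)*n; ul/=np.linalg.norm(ul); vl=np.cross(n,ul)
vv,uu=np.where(on); P=proj(np.c_[uu,vv]); 
U=P@ul; V=P@vl; print('U',U.min(),'V',V.min(),V.max())
s=U<U.min()+48; hull=cv2.convexHull(np.c_[U[s],V[s]].astype(np.float32))[:,0]
hull=hull[hull[:,0]<U.min()+40]; o,r=circ(hull); top=o[0]*ul+o[1]*vl+off*n
print('circ',o,r,'top',top,'center',top-30*n,'umin+32',U.min()+32, 'V mid',(V[s].min()+V[s].max())/2)
E
```

```text
[(np.float64(-153.1), np.int64(4255)), (np.float64(-155.1), np.int64(1460)), (np.float64(-215.1), np.int64(999)), (np.float64(-199.1), np.int64(585)), (np.float64(-213.1), np.int64(491))]
plane n [-0.40367536  0.0646437   0.91261569] tilt 0.42115910956973207 psi -0.15878966308173925 [ 563.98148538 -253.66260929  100.32411396]
U 532.3127258203095 V -185.92383558053717 -123.15559912872888
circ [ 563.40732352 -154.7581479 ] 31.393018636845998 top [ 542.16531788 -250.07948428   90.47103928] center [ 554.22571588 -252.14955259   63.08013536] umin+32 564.3127258203095 V mid -154.7144753087461
```

arm_command --gripper '[1, 1, 1, 1, 1]' --pt "-17 0 30" --pt "-17 0 70" --pt "-17 0 105" --pt "-17 0 125" --pt "-17 0 130" --yaw '[0, 0, 0, 0, 0]'

```text
t: 11.65
position: [549.6, -250.5, 69.0]
ee_rot: [-0.278, -3.127, -0.001]
contact_force: [1.1, 0.3, 0.0]
gripper_width: 1.0
```

arm_command --gripper '[0.8, 0.72, 0.66, 0.64, 0.64]' --pt "0 0 0" --pt "0 0 0" --pt "0 0 0" --pt "0 0 0" --pt "0 0 0" --yaw '[0, 0, 0, 0, 0]'

```text
t: 12.28
position: [550.5, -251.1, 71.0]
ee_rot: [0.274, 3.129, -0.001]
contact_force: [-1.1, -0.2, 6.4]
gripper_width: 0.669
```

```bash
python3 - <<'E'
from h import *
s=manip.sense(); print(s['t'],s['position'],s['gripper_width'],s['contact_force'])
p,d,c=cap('wrist','w10'); a=cv2.resize(p[100:400,130:430],(400,400))
p,d,c=cap('side','s10'); b=cv2.resize(p[150:280,100:230],(400,400))
cv2.imwrite('pics/x10.png',np.hstack([a,b])[...,::-1])
E
```

```text
12.275 [ 550.4955304  -251.13803016   70.99710809] 0.6691361179694897 [-1.12634924 -0.23327026  6.35026484]
```

View pics/x10.png

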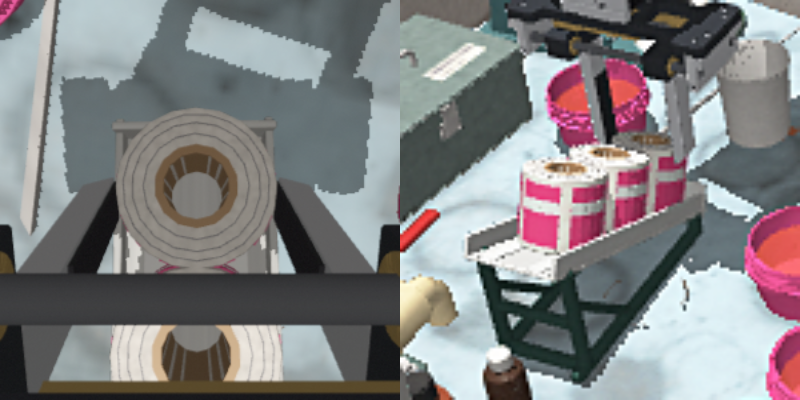

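Roll 1 is gripped (0.669 ≈ 63 mm). I'll lift it along the lane's normal, up and toward the robot.

arm_command --gripper '[0.64, 0.64, 0.64, 0.64, 0.64]' --pt "5 0 -10" --pt "11 0 -22" --pt "20 0 -36" --pt "32 0 -54" --pt "44 0 -72" --yaw '[0, 0, 0, 0, 0]'

```text
t: 13.0
position: [506.0, -243.2, 143.7]
ee_rot: [0.274, 3.129, -0.0]
contact_force: [0.1, -0.3, -0.1]
gripper_width: 0.674
```

```bash
python3 - <<'E'
from h import *
s=manip.sense(); print(s['t'],s['position'],s['gripper_width'],s['contact_force'])
p,d,c=cap('wrist','w11'); a=cv2.resize(p[100:400,130:430],(400,400))
p,d,c=cap('side','s11'); b=cv2.resize(p[130:260,110:240],(400,400))
cv2.imwrite('pics/x11.png',np.hstack([a,b])[...,::-1])
E
```

```text
13.0 [ 506.04606919 -243.16828184  143.69112959] 0.6744552266782718 [ 0.07100645 -0.32573942 -0.11911851]
```

View pics/x11.png

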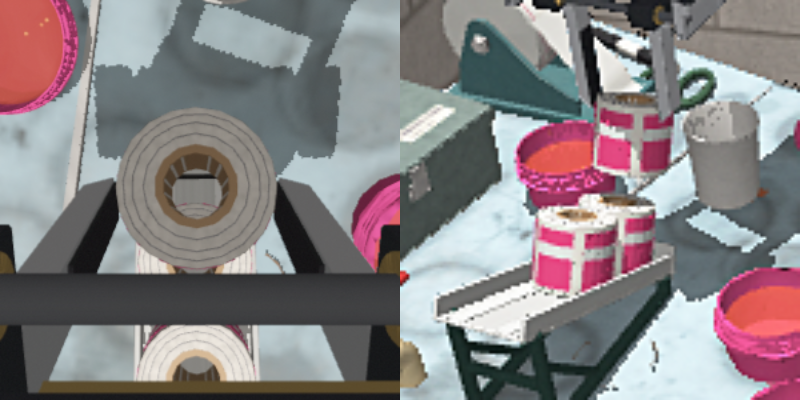

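Roll 1 is out, and rolls 2 and 3 have slid down. Roll 1 still has the 24° tilt, so I'll set it upright on the free table at about (480,-160) and regrasp it there.

arm_command --gripper '[0.64, 0.64, 0.64, 0.64, 0.64]' --pt "15 30 0" --pt "30 60 10" --pt "40 77 35" --pt "40 77 65" --pt "40 77 80" --yaw '[0, 0, 0, 0, 0]'

```text
t: 13.72
position: [480.3, -160.2, 60.9]
ee_rot: [-0.273, -3.128, -0.001]
contact_force: [1.1, 0.2, -1.8]
gripper_width: 0.667
```

```bash
python3 - <<'E'
from h import *
s=manip.sense(); print(s['t'],s['position'],s['gripper_width'],s['contact_force'])
p,d,c=cap('wrist','w12'); a=cv2.resize(p[100:400,130:430],(400,400)); w=cloud(d,c)
hsv=cv2.cvtColor(p,cv2.COLOR_RGB2HSV)
T=s['position']
m=(np.hypot(w[...,0]-T[0],w[...,1]-T[1])<45)&(w[...,2]>T[2]-20)&(w[...,2]<T[2]+45)&(hsv[...,2]>100)&(hsv[...,1]<40); m[290:]=False;m[:,:190]=False;m[:,360:]=False
q=w[m]; mm=np.median(q,0); n=np.linalg.svd(q-q.mean(0),full_matrices=False)[2][2]; n*=np.sign(n[2]); print(len(q),'n',n,'tilt',np.arccos(n[2]),q.mean(0))
p,d,c=cap('scene','c12'); b=cv2.resize(p[110:240,260:390],(400,400))
cv2.imwrite('pics/x12.png',np.hstack([a,b])[...,::-1])
E
```

```text
13.725 [ 480.3401933  -160.18288528   60.9359849 ] 0.6673496861658388 [ 1.10650855  0.21684377 -1.76350533]
8428 n [-0.39346445  0.0736471   0.9163852 ] tilt 0.41184157571191143 [ 471.11172155 -158.24213971   80.6310158 ]
```

View pics/x12.png

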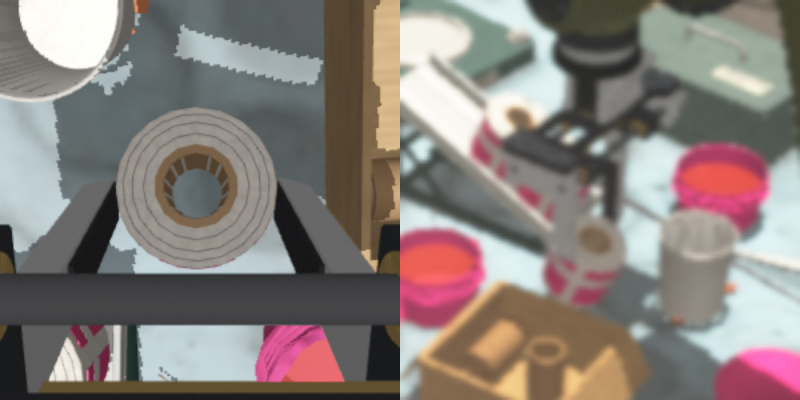

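The tilt is measured at 0.41 and the lowest edge is about 13 mm above the table. I'll lower to contact, press a little, then open just enough to let it settle onto its base.

arm_command --gripper '[0.64, 0.64, 0.64, 0.64]' --pt "0 0 6" --pt "0 0 11" --pt "0 0 14" --pt "0 0 15" --yaw '[0, 0, 0, 0]'

```text
t: 14.32
position: [481.2, -160.7, 47.7]
ee_rot: [0.274, 3.129, -0.0]
contact_force: [0.3, -1.0, 4.4]
gripper_width: 0.669
```

arm_command --gripper '[0.64, 0.64, 0.64, 0.64]' --pt "0 0 2" --pt "0 0 4" --pt "0 0 6" --pt "0 0 7" --yaw '[0, 0, 0, 0]'

```text
t: 14.82
position: [485.0, -162.0, 44.5]
ee_rot: [0.273, 3.119, -0.005]
contact_force: [6.2, -0.6, 30.4]
gripper_width: 0.678
```

```bash
cat > tilt.py <<'E'
from h import *
import sys
def tilt(fn):
    s=manip.sense(); print(s['t'],s['position'],s['gripper_width'],s['contact_force'])
    p,d,c=cap('wrist',fn); w=cloud(d,c); hsv=cv2.cvtColor(p,cv2.COLOR_RGB2HSV); T=s['position']
    m=(np.hypot(w[...,0]-T[0],w[...,1]-T[1])<45)&(w[...,2]>T[2]-20)&(w[...,2]<T[2]+45)&(hsv[...,2]>100)&(hsv[...,1]<40); m[285:]=False;m[:,:190]=False;m[:,360:]=False
    q=w[m]; q=q[np.abs(q[:,2]-np.median(q[:,2]))<30]
    for _ in range(3):
        mu=q.mean(0); n=np.linalg.svd(q-mu,full_matrices=False)[2][2]; n*=np.sign(n[2]); q=q[np.abs((q-mu)@n)<3]
    print(len(q),'n',n.round(3),'tilt',np.arccos(n[2]).round(3),mu.round(1),'zrange',q[:,2].min(),q[:,2].max())
    return p,d,c,w
if __name__=='__main__': tilt(sys.argv[1])
E
python3 tilt.py w13
```

```text
14.825 [ 484.99918112 -162.01994683   44.4599164 ] 0.677980681791499 [ 6.19070313 -0.62236096 30.38599068]
7310 n [-0.301  0.042  0.953] tilt 0.308 [ 474.1 -159.5   64.7] zrange 54.25611638189173 73.9913775308365
```

arm_command --gripper '[0.7, 0.74, 0.76, 0.76]' --pt "0 0 -2" --pt "0 0 -2" --pt "0 0 -2" --pt "0 0 -2" --yaw '[0, 0, 0, 0]'

```text
t: 15.38
position: [480.7, -160.5, 42.0]
ee_rot: [-0.274, -3.129, -0.0]
contact_force: [0.7, 0.7, 0.3]
gripper_width: 0.76
```

```bash
python3 tilt.py w14; python3 - <<'E'
from h import *
p,d,c=load('w14'); cv2.imwrite('pics/w14c.png',p[...,::-1])
E
```

```text
15.375 [ 480.67790457 -160.45502949   42.04174135] 0.760496577302421 [0.72634796 0.65566264 0.31276551]
2384 n [-0.1    0.027  0.995] tilt 0.104 [ 484.3 -160.4   59.8] zrange 55.32112879549365 62.27647515200053
```

View pics/w14.png

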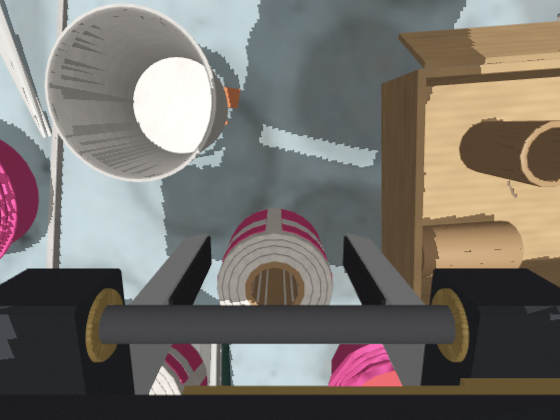

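```bash
python3 - <<'E'
from h import *
p,d,c=load('w14'); w=cloud(d,c); hsv=cv2.cvtColor(p,cv2.COLOR_RGB2HSV)
# recapture for settled
s=manip.sense()
p,d,c=cap('wrist','w15'); w=cloud(d,c); hsv=cv2.cvtColor(p,cv2.COLOR_RGB2HSV)
m=(abs(w[...,2]-59.5)<3.5); m[:215]=False; m[305:]=False; m[:,:205]=False; m[:,340:]=False
m&=(hsv[...,1]<60)
vv,uu=np.where(m); print(m.sum(),uu.min(),uu.max(),vv.min(),vv.max(),np.median(w[m][:,2]))
hull=cv2.convexHull(np.c_[uu,vv].astype(np.int32))[:,0]; hull=hull[hull[:,1]<298]
P=np.array([ray_z(a,b,60,c)[:2] for a,b in hull]); print(circ(P),len(P)); print(P.min(0),P.max(0)); print(s['position'])
q=w[m]; n=np.linalg.svd(q-q.mean(0),full_matrices=False)[2][2]; print(n)
p,d,c=cap('scene','c15'); b=cv2.resize(p[110:240,260:390],(500,500)); cv2.imwrite('pics/x15.png',b[...,::-1])
E
```

```text
5030 205 332 231 304 60.02566641716035
(array([ 501.97394579, -172.84048904]), np.float64(38.99558372626098)) 17
[ 463.28946179 -197.1936411 ] [ 505.83841098 -133.36617313]
[ 480.70833662 -160.47444567   42.09166036]
[-0.01116681  0.00234856  0.99993489]
```

View pics/x15.png

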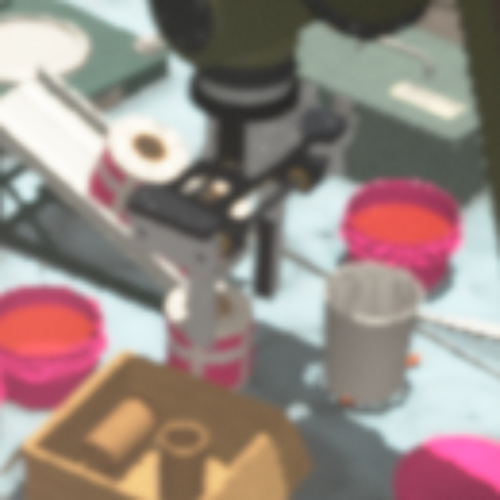

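The roll stands upright (normal within 0.011 of vertical, top at z = 60), about 13 mm up-lane of the TCP. I'll re-centre over it with a squeeze along this jaw axis, then one at 90°.

arm_command --gripper '[0.8, 0.8, 0.75, 0.7, 0.67]' --pt "-7 0 0" --pt "-13 0 0" --pt "-13 0 0" --pt "-13 0 0" --pt "-13 0 0" --yaw '[0, 0, 0, 0, 0]'

```text
t: 16.15
position: [493.5, -162.8, 42.3]
ee_rot: [-0.274, -3.129, -0.0]
contact_force: [0.3, 0.4, -1.4]
gripper_width: 0.671
```

arm_command --gripper '[0.67, 0.8, 1, 1, 1]' --pt "0 0 0" --pt "0 0 0" --pt "0 0 0" --pt "0 0 0" --pt "0 0 0" --yaw '[0, 0, 0, 10, 20]'

```text
t: 16.77
position: [493.7, -162.8, 42.4]
ee_rot: [0.822, 3.032, -0.0]
contact_force: [-0.8, -0.5, -0.1]
gripper_width: 0.997
```

arm_command --gripper '[1, 1, 1, 1, 1]' --pt "0 0 0" --pt "0 0 0" --pt "0 0 0" --pt "0 0 0" --pt "0 0 0" --yaw '[10, 20, 30, 40, 50]'

```text
t: 17.4
position: [493.7, -162.8, 42.4]
ee_rot: [2.026, 2.401, 0.0]
contact_force: [-0.1, -0.1, 0.1]
gripper_width: 0.999
```

arm_command --gripper '[1, 1, 1]' --pt "0 0 0" --pt "0 0 0" --pt "0 0 0" --yaw '[10, 20, 20]'

```text
t: 17.77
position: [493.7, -162.8, 42.4]
ee_rot: [2.405, 2.021, 0.0]
contact_force: [-0.2, 0.1, -0.7]
gripper_width: 1.003
```

```bash
python3 - <<'E'
from h import *
s=manip.sense(); print(s['t'],s['position'],s['gripper_width'],s['contact_force'],s['joint_pos'][5]); print(rot(s['ee_rot']).round(3))
cap('wrist','w16')
E
```

```text
17.775 [ 493.72700253 -162.80917408   42.39961774] 1.0034089579347385 [-0.21443218  0.14935749 -0.69622902] -0.21555681098805016
[[ 0.173  0.985  0.   ]
 [ 0.985 -0.173 -0.   ]
 [-0.     0.    -1.   ]]
```

View pics/w16.png

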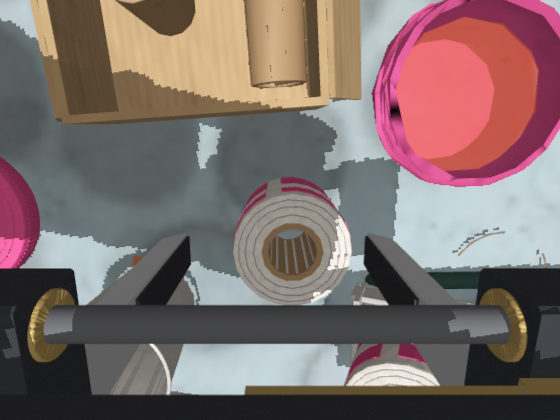

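The roll is about 8 mm off in the jaw direction. The squeeze will centre it, closing slowly.

arm_command --gripper '[0.9, 0.82, 0.76, 0.71, 0.67]' --pt "0 4 0" --pt "0 7 0" --pt "0 7 0" --pt "0 7 0" --pt "0 7 0" --yaw '[0, 0, 0, 0, 0]'

```text
t: 18.45
position: [500.5, -164.0, 42.3]
ee_rot: [-2.406, -2.02, -0.0]
contact_force: [0.5, -0.6, -1.1]
gripper_width: 0.676
```

arm_command --gripper '[0.66, 0.66, 0.66]' --pt "0 7 0" --pt "0 7 0" --pt "0 7 0" --yaw '[0, 0, 0]'

```text
t: 18.82
position: [507.5, -165.2, 42.3]
ee_rot: [2.407, 2.019, -0.0]
contact_force: [-0.2, -0.3, 0.3]
gripper_width: 0.661
```

```bash
python3 - <<'E'
from h import *
s=manip.sense(); print(s['t'],s['position'],s['gripper_width'],s['contact_force'])
p,d,c=cap('wrist','w17'); w=cloud(d,c); R_=rot(s['ee_rot'])
m=(abs(w[...,2]-60)<4); m[:180]=False; m[306:]=False; m[:,:205]=False; m[:,345:]=False
vv,uu=np.where(m); print(m.sum(),uu.min(),uu.max(),vv.min(),vv.max(),np.median(w[m][:,2]))
T=(w-s['position'])@R_; q=w[m]; n=np.linalg.svd(q-q.mean(0),full_matrices=False)[2][2]; print('n',n)
t=T[m]; print('tool extents x',np.percentile(t[:,0],[0.5,99.5]),'y',np.percentile(t[:,1],[.5,99.5]))
E
```

```text
18.825 [ 507.51765955 -165.21878498   42.28906579] 0.6610401089595638 [-0.15893399 -0.28638735  0.32580164]
9096 205 344 192 304 60.04248393133041
n [8.04815081e-04 2.26275612e-03 9.99997116e-01]
tool extents x [-29.22559267  31.67825876] y [-32.89429012  30.59566592]
```

View pics/w17.png

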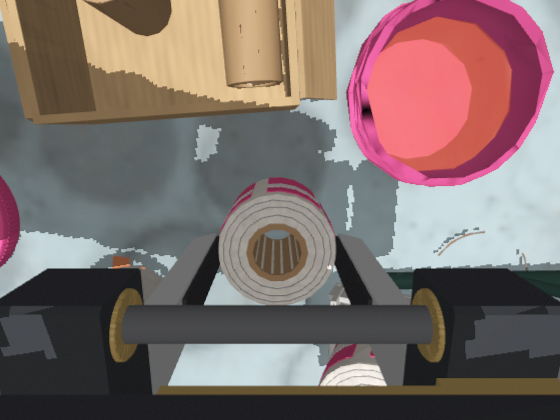

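```bash
cat > ringfit.py <<'E'
from h import *
# fit roll-top outer circle + bore from wrist image, at top height zt
def ring(fn,zt,T,Rm,pr=True):
    p,d,c=load(fn); w=cloud(d,c); hsv=cv2.cvtColor(p,cv2.COLOR_RGB2HSV)
    t=(w-T)@Rm
    m=(np.abs(w[...,2]-zt)<3.5)&(np.hypot(t[...,0],t[...,1])<36); m[304:]=False
    m8=cv2.morphologyEx(m.astype(np.uint8),cv2.MORPH_OPEN,np.ones((3,3)))
    cn,_=cv2.findContours(m8,cv2.RETR_EXTERNAL,cv2.CHAIN_APPROX_NONE); k=max(cn,key=cv2.contourArea)[:,0]
    k=k[k[:,1]<296]
    P=np.array([(ray_z(a,b,zt,c)-T)@Rm for a,b in k])[:,:2]
    for _ in range(4):
        o,r=circ(P); e=np.hypot(*(P-o).T)-r; P=P[np.abs(e)<max(0.8,1.5*np.std(e))]
    o,r=circ(P); print('outer tool xy',o.round(2),'r',r.round(2),len(P))
    b=(hsv[...,0]>8)&(hsv[...,0]<24)&(hsv[...,1]>70)&(np.hypot(t[...,0]-o[0],t[...,1]-o[1])<22)&(np.abs(w[...,2]-zt)<4)
    vv,uu=np.where(b); 
    if len(uu)>30:
        h=cv2.convexHull(np.c_[uu,vv].astype(np.int32))[:,0]
        P=np.array([(ray_z(a,b_,zt,c)-T)@Rm for a,b_ in h])[:,:2]; o2,r2=circ(P); print('core ring tool xy',o2.round(2),r2.round(2))
    return o
E
python3 - <<'E'
from ringfit import *
s=manip.sense(); ring('w17',60,s['position'],rot(s['ee_rot']))
E
```

```text
outer tool xy [ 1.25 -0.55] r 31.33 257
core ring tool xy [ 0.34 -0.46] 16.09
```

The roll is centred in the jaws (offset ≈ +0.8, -0.5 mm by camera) and upright. I'll firm the grip, lift, and carry it toward the stand, stopping short so the wrist camera can see the spindle.

arm_command --gripper '[0.64, 0.64, 0.64, 0.64, 0.64]' --pt "0 0 0" --pt "0 0 -40" --pt "0 0 -90" --pt "30 -5 -123" --pt "80 -14 -123" --yaw '[0, 0, 0, 0, 0]'

```text
t: 19.5
position: [508.4, -84.1, 167.9]
ee_rot: [2.406, 2.014, 0.004]
contact_force: [0.7, -1.1, -1.9]
gripper_width: 0.656
```

arm_command --gripper '[0.64, 0.64, 0.64, 0.64, 0.64]' --pt "50 -9 0" --pt "100 -17 0" --pt "150 -26 0" --pt "185 -33 0" --pt "191 -34 0" --yaw '[0, 0, 0, 0, 0]'

```text
t: 20.12
position: [506.8, 111.7, 165.2]
ee_rot: [-2.404, -2.022, 0.001]
contact_force: [0.6, -0.4, -0.1]
gripper_width: 0.655
```

arm_command --gripper '[0.64, 0.64]' --pt "0 0 0" --pt "0 0 0" --yaw '[0, 0]'

```text
t: 20.38
position: [507.3, 109.0, 165.3]
ee_rot: [2.408, 2.018, -0.0]
contact_force: [1.0, 0.4, -1.1]
gripper_width: 0.655
```

```bash
python3 - <<'E'
from ringfit import *
s=manip.sense(); print(s['t'],s['position'],s['gripper_width'],s['contact_force']); T=s['position'];Rm=rot(s['ee_rot']); print(Rm.round(3))
np.savez('pics/T18.npz',T=T,R=Rm)
cap('wrist','w18'); ring('w18',T[2]+17.7,T,Rm)
p,d,c=load('w18'); w=cloud(d,c); t=(w-T)@Rm
m=(np.abs(w[...,2]-T[2]-17.7)<5)&(np.hypot(t[...,0],t[...,1])<30); q=w[m]; n=np.linalg.svd(q-q.mean(0),full_matrices=False)[2][2]; print('n',n,np.median(q[:,2]))
E
```

```text
20.375 [507.33453676 108.9834523  165.31026306] 0.6545446084752302 [ 1.01659699  0.39516325 -1.09320347]
[[ 0.175  0.985 -0.   ]
 [ 0.985 -0.175 -0.   ]
 [-0.    -0.    -1.   ]]
outer tool xy [ 1.27 -0.69] r 31.27 257
core ring tool xy [ 0.3  -0.53] 16.1
n [-0.00121044 -0.00248861  0.99999617] 183.06885113118514
```

View pics/w18.png

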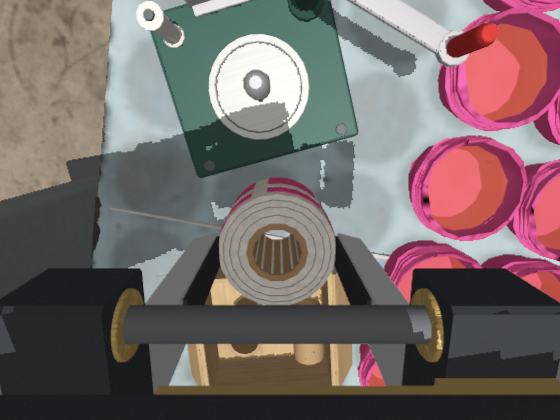

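```bash
python3 - <<'E'
from h import *
p,d,c=load('w18'); w=cloud(d,c); hsv=cv2.cvtColor(p,cv2.COLOR_RGB2HSV); z=np.load('pics/T18.npz'); T,Rm=z['T'],z['R']
G=(hsv[...,0]>60)&(hsv[...,0]<100)&(hsv[...,1]>70)
m=np.zeros(d.shape,np.uint8); m[26:146,200:318]=(~G)[26:146,200:318]
n,lab,st,ce=cv2.connectedComponentsWithStats(m,connectivity=4); i=lab[110,240]; i=i if i else lab[60,240]
print(st[lab[60,240]])
k=(lab==lab[60,240]).astype(np.uint8); cn,_=cv2.findContours(k,cv2.RETR_EXTERNAL,cv2.CHAIN_APPROX_NONE); k=max(cn,key=cv2.contourArea)[:,0]
P=np.array([ray_z(a,b,22,c)[:2] for a,b in k])
for _ in range(5):
    o,r=circ(P); e=np.hypot(*(P-o).T)-r; P=P[np.abs(e)<max(.8,1.5*e.std())]
print('platter',o,r,len(P))
# spindle top z~70
s=np.zeros(d.shape,bool); s[60:110,235:280]=True
hi=s&(w[...,2]>67.5)&(w[...,2]<74); vv,uu=np.where(hi); 
o2=ray_z(uu.mean(),vv.mean(),70,c); print('spindle top',hi.sum(),uu.mean(),vv.mean(),o2)
br=s&(p.min(-1)>225)&(w[...,2]>60); vv,uu=np.where(br); print('bright',br.sum(),uu.mean(),vv.mean(), ray_z(uu.mean(),vv.mean(),70,c) if br.sum() else '')
cn,_=cv2.findContours(hi.astype(np.uint8),cv2.RETR_EXTERNAL,cv2.CHAIN_APPROX_NONE); kk=cv2.convexHull(np.vstack(cn))[:,0]; P=np.array([ray_z(a,b,70,c)[:2] for a,b in kk]); print(circ(P))
for f in (o,o2): print('tool delta',((np.r_[f[:2],0]-np.r_[T[:2],0])@Rm).round(2))
x=cv2.resize(p[20:150,190:320],(600,600),interpolation=cv2.INTER_NEAREST); cv2.imwrite('pics/w18c.png',x[...,::-1])
E
```

```text
[  207    32   111   114 10134]
platter [512.94485474 207.95942888] 50.10951158281017 199
spindle top 214 254.9392523364486 81.94392523364486 [507.26978382 209.15133398  70.        ]
bright 108 255.12962962962962 81.5925925925926 [507.46494585 209.38061845  70.        ]
(array([507.24676009, 209.0686531 ]), np.float64(6.476254286597222))
tool delta [ 9.843e+01 -1.177e+01 -2.000e-02]
tool delta [ 9.861e+01 -1.757e+01 -2.000e-02]
```

```bash
python3 - <<'E'
from h import *
p,d,c=load('w18'); w=cloud(d,c); z=np.load('pics/T18.npz'); T,Rm=z['T'],z['R']
pts=[]
for a in np.arange(0,360,3):   # radial search for height edge 22->~13 around rough centre
    prev=None
    for r in np.arange(36,56,0.25):
        X=np.array([507.3+r*np.cos(np.radians(a)),209+r*np.sin(np.radians(a)),22.])
        q=rot(c['attitude']).T@(X-np.array(c['eye'])); f=foc(c); u,v=q[0]/q[2]*f+c['cx'],q[1]/q[2]*f+c['cy']
        col=p[int(round(v)),int(round(u))].astype(float)
        g=(col[1]-col[0])/(col.max()+1)
        if g>0.25: pts.append((a,r,X[0],X[1])); break
P=np.array(pts)[:,2:]
for _ in range(6):
    o,r=circ(P); e=np.hypot(*(P-o).T)-r; P=P[np.abs(e)<max(.7,1.5*e.std())]
print(o,r,len(P),len(pts)); print('tool',((np.r_[o,0]-np.r_[T[:2],0])@Rm).round(2))
E
```

```text
[507.6739571  208.92448714] 46.531365346986895 112 117
tool [ 9.846e+01 -1.713e+01 -2.000e-02]
```

The platter fit (507.7, 208.9, r 46.5) and the spindle top (507.3, 209.1) agree. The roll must move (97.9, -16.7) in tool axes, so I'll translate, then lower to just above the spindle top.

arm_command --gripper '[0.64, 0.64, 0.64, 0.64, 0.64]' --pt "45 -8 0" --pt "85 -14 0" --pt "98 -16.7 10" --pt "98 -16.7 30" --pt "98 -16.7 45" --yaw '[0, 0, 0, 0, 0]'

```text
t: 21.05
position: [507.6, 208.4, 119.0]
ee_rot: [-2.407, -2.018, 0.002]
contact_force: [0.3, -0.2, -0.7]
gripper_width: 0.656
```

arm_command --gripper '[0.64, 0.64]' --pt "0 0 0" --pt "0 0 0" --yaw '[0, 0]'

```text
t: 21.3
position: [508.2, 209.1, 120.9]
ee_rot: [2.407, 2.018, 0.001]
contact_force: [-0.4, 0.7, -0.3]
gripper_width: 0.658
```

```bash
python3 - <<'E'
from ringfit import *
s=manip.sense(); print(s['t'],s['position'],s['gripper_width'],s['contact_force']); T=s['position'];Rm=rot(s['ee_rot'])
cap('wrist','w19'); o=ring('w19',T[2]+17.7,T,Rm); print('roll world',T+Rm@np.r_[o,0], T+Rm@np.array([.6,0,0]))
p,d,c=load('w19'); w=cloud(d,c)
x=cv2.resize(p[160:320,190:370],(675,600),interpolation=cv2.INTER_NEAREST); cv2.imwrite('pics/w19c.png',x[...,::-1])
E
```

```text
21.3 [508.21770588 209.05956561 120.92017035] 0.6581835874829342 [-0.40722598  0.71124871 -0.3376299 ]
outer tool xy [ 1.28 -0.67] r 31.31 259
core ring tool xy [ 0.3  -0.53] 16.11
roll world [507.778898   210.43717235 120.92016519] [508.3222418  209.65038893 120.92038094]
```

View pics/w19c.png

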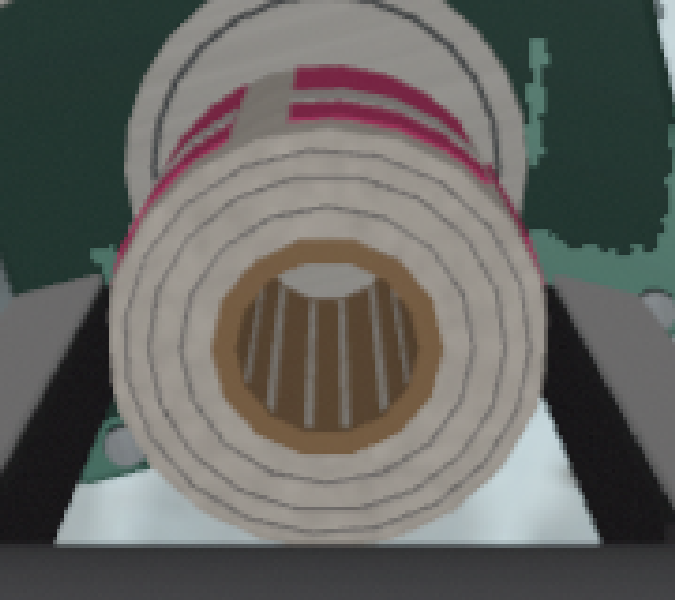

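arm_command --gripper '[0.64, 0.64, 0.64, 0.64]' --pt "-0.3 0 6" --pt "-0.3 0 12" --pt "-0.3 0 18" --pt "-0.3 0 22" --yaw '[0, 0, 0, 0]'

```text
t: 21.85
position: [507.6, 209.1, 97.8]
ee_rot: [-2.406, -2.019, 0.001]
contact_force: [0.5, -0.3, -0.5]
gripper_width: 0.655
```

```bash
python3 - <<'E'
from ringfit import *
s=manip.sense(); print(s['t'],s['position'],s['gripper_width'],s['contact_force']); T=s['position'];Rm=rot(s['ee_rot'])
cap('wrist','w20'); ring('w20',T[2]+17.7,T,Rm)
p,d,c=load('w20'); w=cloud(d,c); t=(w-T)@Rm
m=(np.abs(w[...,2]-T[2]-17.7)<5)&(np.hypot(t[...,0],t[...,1])<30); q=w[m]; n=np.linalg.svd(q-q.mean(0),full_matrices=False)[2][2]; print('n',n,np.median(q[:,2]))
E
```

```text
21.85 [507.64264772 209.07897204  97.79652051] 0.6548967426612036 [ 0.51196692 -0.25840624 -0.50826365]
outer tool xy [ 1.28 -0.66] r 31.29 258
core ring tool xy [ 0.33 -0.58] 16.13
n [-9.17973652e-05 -2.65540597e-03  9.99996470e-01] 115.53333199586461
```

The bottom is now about 14 mm below the spindle's top with no contact force and the roll still vertical, so the bore is on. I'll continue down.

arm_command --gripper '[0.64, 0.64, 0.64, 0.64, 0.64]' --pt "0 0 8" --pt "0 0 16" --pt "0 0 24" --pt "0 0 29" --pt "0 0 31" --yaw '[0, 0, 0, 0, 0]'

```text
t: 22.52
position: [507.7, 209.1, 67.0]
ee_rot: [-2.406, -2.019, 0.001]
contact_force: [-0.1, 0.8, -1.1]
gripper_width: 0.658
```

arm_command --gripper '[0.64, 0.64, 0.64]' --pt "0 0 1.5" --pt "0 0 3" --pt "0 0 3" --yaw '[0, 0, 0]'

```text
t: 22.9
position: [507.8, 209.1, 64.4]
ee_rot: [2.407, 2.019, 0.0]
contact_force: [0.5, 0.5, -0.9]
gripper_width: 0.654
```

```bash
python3 - <<'E'
from ringfit import *
s=manip.sense(); print(s['t'],s['position'],s['gripper_width'],s['contact_force']); T=s['position'];Rm=rot(s['ee_rot'])
cap('wrist','w21')
p,d,c=load('w21'); w=cloud(d,c); t=(w-T)@Rm
m=(np.abs(w[...,2]-T[2]-17.7)<6)&(np.hypot(t[...,0],t[...,1])<30); q=w[m]; n=np.linalg.svd(q-q.mean(0),full_matrices=False)[2][2]; print('n',n,np.median(q[:,2]))
E
```

```text
22.9 [507.8304239  209.12336159  64.39977664] 0.6538376485499292 [ 0.49901256  0.48625712 -0.91476378]
n [-0.00203685 -0.00317683  0.99999288] 82.1549889319174
```

arm_command --gripper '[0.64, 0.64]' --pt "0 0 1.5" --pt "0 0 1.5" --yaw '[0, 0]'

```text
t: 23.2
position: [508.1, 209.2, 64.2]
ee_rot: [2.406, 2.019, 0.002]
contact_force: [-5.3, -1.7, 13.1]
gripper_width: 0.655
```

There is 13 N upward with no further descent, so the roll sits on the platter. I'll release and rise straight up.

arm_command --gripper '[0.68, 0.74, 0.8, 0.8]' --pt "0 0 -1.5" --pt "0 0 -1.5" --pt "0 0 -1.5" --pt "0 0 -1.5" --yaw '[0, 0, 0, 0]'

```text
t: 23.7
position: [507.7, 209.1, 64.2]
ee_rot: [-2.407, -2.019, 0.0]
contact_force: [0.2, 0.3, 1.0]
gripper_width: 0.797
```

arm_command --gripper '[0.8, 0.8, 0.8, 0.6, 0.4]' --pt "0 0 -20" --pt "0 0 -55" --pt "-20 0 -100" --pt "-50 5 -130" --pt "-90 15 -150" --yaw '[0, 0, 0, 0, 10]'

```text
t: 24.32
position: [507.0, 117.4, 215.9]
ee_rot: [2.575, 1.799, 0.002]
contact_force: [-0.1, 0.4, 0.4]
gripper_width: 0.629
```

arm_command --gripper '[0.3, 0.3]' --pt "0 0 0" --pt "0 0 0" --yaw '[0, 0]'

```text
t: 24.58
position: [506.7, 118.2, 213.8]
ee_rot: [-2.572, -1.804, 0.001]
contact_force: [-0.2, 0.1, -0.8]
gripper_width: 0.412
```

```bash
python3 - <<'E'
from h import *
s=manip.sense(); print(s['t'],s['position'],s['gripper_width'],s['contact_force']); print(rot(s['ee_rot']).round(3))
p,d,c=cap('wrist','w22'); w=cloud(d,c)
m=(np.hypot(w[...,0]-507.5,w[...,1]-209)<36)&(np.abs(w[...,2]-82)<5); vv,uu=np.where(m)
q=w[m]; n=np.linalg.svd(q-q.mean(0),full_matrices=False)[2][2]; print('n',n,'z',np.median(q[:,2]))
cn,_=cv2.findContours(m.astype(np.uint8),cv2.RETR_EXTERNAL,cv2.CHAIN_APPROX_NONE); k=max(cn,key=cv2.contourArea)[:,0]
P=np.array([ray_z(a,b,82,c)[:2] for a,b in k])
for _ in range(4):
    o,r=circ(P); e=np.hypot(*(P-o).T)-r; P=P[np.abs(e)<max(.8,1.5*e.std())]
print('roll top',o,r,len(P))
hsv=cv2.cvtColor(p,cv2.COLOR_RGB2HSV); red=((hsv[...,0]<6)|(hsv[...,0]>174))&(hsv[...,1]>150)&(w[...,2]>128)&(w[...,0]>560)&(w[...,1]>120)&(w[...,2]<145)
vv,uu=np.where(red); print('pin',len(uu),ray_z(uu.mean(),vv.mean(),135,c) if len(uu) else '')
E
```

```text
24.575 [506.71355019 118.18107627 213.79016866] 0.4121714001153083 [-0.18461423  0.05520385 -0.80701789]
[[ 0.341  0.94  -0.001]
 [ 0.94  -0.341  0.   ]
 [-0.    -0.001 -1.   ]]
n [-1.76138563e-04 -9.34285458e-04  9.99999548e-01] z 81.97956748371794
roll top [507.52969983 209.71300286] 31.187077666291938 207
pin 312 [647.9593531  204.09060926 135.        ]
```

View pics/w22.png

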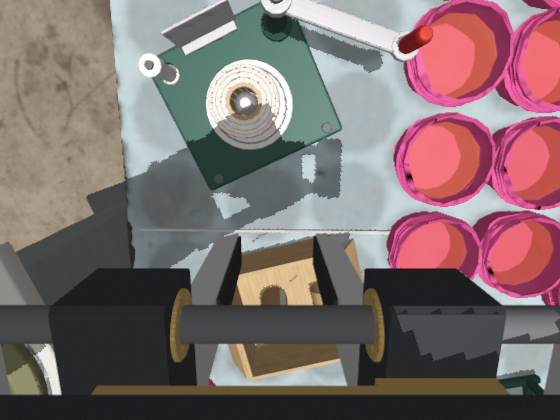

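The roll is seated: top at z = 82.0, tilt 0.001, centre (507.5, 209.7), within 1 mm of the spindle. The pin is at (648, 204). I'll go over it and square the yaw.

arm_command --gripper '[0.3, 0.3, 0.3, 0.3, 0.3]' --pt "35 28 0" --pt "70 56 0" --pt "105 84 0" --pt "129 103.5 10" --pt "129 103.5 20" --yaw '[-10, -20, -20, -20, -20]'

```text
t: 25.25
position: [648.4, 205.5, 191.5]
ee_rot: [-2.217, -2.224, 0.004]
contact_force: [-0.4, 0.2, 0.9]
gripper_width: 0.296
```

arm_command --gripper '[0.3]' --pt "0 0 10" --yaw '[0]'

```text
t: 25.38
position: [647.5, 204.1, 183.0]
ee_rot: [-2.219, -2.222, 0.002]
contact_force: [0.7, 0.7, 0.1]
gripper_width: 0.301
```

```bash
python3 - <<'E'
from h import *
s=manip.sense(); print(s['t'],s['position'],s['gripper_width']); print(rot(s['ee_rot']).round(3))
H=np.array([563,273.6]);a0=np.arctan2(186.8-273.6,490.7-563)
for k in np.arange(1.6,-.1,-0.1): print(round(k,2),np.round(H+113*np.array([np.cos(a0+k),np.sin(a0+k)]),1))
E
```

```text
25.375 [647.46686428 204.05840132 182.99862672] 0.3014453311410804
[[-0.001  1.    -0.001]
 [ 1.     0.001 -0.   ]
 [-0.    -0.001 -1.   ]]
1.6 [651.9 203.8]
1.5 [644.5 195.3]
1.4 [636.3 187.6]
1.3 [627.3 180.7]
1.2 [617.7 174.7]
1.1 [607.6 169.8]
1.0 [597.  165.8]
0.9 [586.1 163. ]
0.8 [574.9 161.2]
0.7 [563.6 160.6]
0.6 [552.3 161.1]
0.5 [541.2 162.7]
0.4 [530.2 165.5]
0.3 [519.6 169.3]
0.2 [509.4 174.1]
0.1 [499.7 180. ]
-0.0 [490.7 186.8]
```

Aligned over the pin. Descend to z ≈ 117, then sweep back along the arc.

arm_command --gripper '[0.3, 0.3, 0.3]' --pt "1 1 30" --pt "1 1 60" --pt "1 1 65" --yaw '[0, 0, 0]'

```text
t: 25.75
position: [647.9, 204.3, 117.6]
ee_rot: [-2.22, -2.22, 0.004]
contact_force: [0.1, 0.0, 0.2]
gripper_width: 0.302
```

arm_command --gripper '[0.3, 0.3, 0.3, 0.3, 0.3]' --pt "-8 -13 0" --pt "-17 -23 0" --pt "-27 -37 0" --pt "-36 -55 0" --pt "-42 -75 0" --yaw '[0, 0, 0, 0, 0]'

```text
t: 26.38
position: [574.0, 162.3, 121.0]
ee_rot: [2.221, 2.22, 0.003]
contact_force: [0.0, 0.5, -0.3]
gripper_width: 0.303
```

```bash
python3 - <<'E'
from h import *
s=manip.sense(); print(s['t'],s['position'],s['contact_force'])
p,d,c=cap('side','s23'); b=cv2.resize(p[140:270,300:430],(500,500)); cv2.imwrite('pics/x23.png',b[...,::-1])
E
```

```text
26.375 [574.00102257 162.27095102 121.03290186] [ 0.03691933  0.49942063 -0.3020057 ]
```

View pics/x23.png

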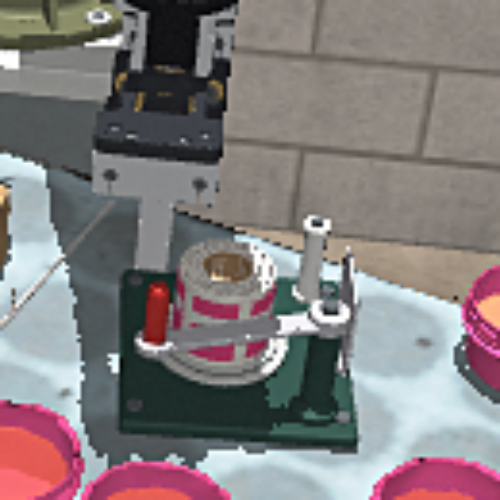

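```bash
python3 - <<'E'
from h import *
p,d,c=load('s23'); w=cloud(d,c); hsv=cv2.cvtColor(p,cv2.COLOR_RGB2HSV)
m=((hsv[...,0]<6)|(hsv[...,0]>176))&(hsv[...,1]>180); m[:205]=False;m[235:]=False;m[:,:333]=False;m[:,350:]=False
q=w[m]; print(np.median(q,0),q.max(0),q.min(0))
f=foc(c)
def pr(X):
    q=rot(c['attitude']).T@(np.array(X)-np.array(c['eye'])); return q[0]/q[2]*f+c['cx'],q[1]/q[2]*f+c['cy']
for X in [(588,162,107),(560,162,107),(574,162,107),(574,162,150)]: 
    u,v=pr(X); print(X,(u-300)/130*500,(v-140)/130*500)
for v in range(196,214,3): print(v,[np.round(w[v,u]).astype(int).tolist() for u in (338,341)])
E
```

```text
[nan nan nan] [nan nan nan] [nan nan nan]
(588, 162, 107) 146.07775378830598 301.4490946058956
(560, 162, 107) 150.11477146726233 273.9293285278728
(574, 162, 107) 148.11603674873263 287.55441424218185
(574, 162, 150) 153.01969738337675 232.226722446024
196 [[603, 158, 183], [600, 165, 182]]
199 [[600, 159, 172], [598, 165, 172]]
202 [[600, 159, 164], [601, 166, 166]]
205 [[597, 160, 153], [600, 167, 156]]
208 [[598, 160, 146], [601, 167, 149]]
211 [[439, 155, 13], [437, 163, 13]]
```

```bash
python3 - <<'E'
from h import *
s=manip.sense(); print(s['position'],s['joint_pos'])
p,d,c=cap('scene','c24'); a=cv2.resize(p[180:310,190:320],(400,400))
p2,d2,c2=cap('side','s24'); b=cv2.resize(p2[170:250,310:390],(400,400),interpolation=cv2.INTER_NEAREST)
cv2.imwrite('pics/x24.png',np.hstack([a,b])[...,::-1]); cap('wrist','w24')
E
```

```text
[572.2597639  161.96460632 120.91619304] [ 2.14255899e-01  4.60880331e-01  1.46884716e+00 -4.81654445e-05
  1.21067236e+00  2.14274308e-01]
```

View pics/x24.png

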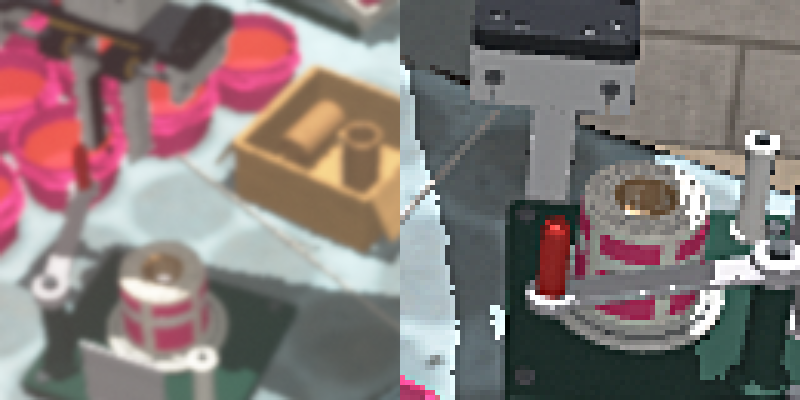

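View pics/w24.png

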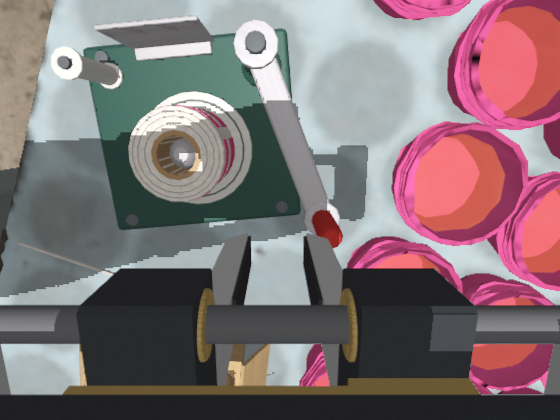

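The pin slipped out sideways: it now stands just outside the right finger, at wrist (330,230), with the keeper at about 1.0 rad. Nothing was disturbed. I'll measure the pin and re-engage with the lag accounted for.

```bash
python3 - <<'E'
from h import *
p,d,c=load('w24'); w=cloud(d,c); hsv=cv2.cvtColor(p,cv2.COLOR_RGB2HSV)
red=((hsv[...,0]<6)|(hsv[...,0]>174))&(hsv[...,1]>150)&(w[...,2]>130)&(w[...,2]<142); red[:195]=False; red[255:]=False; red[:,:300]=False; red[:,350:]=False
vv,uu=np.where(red); P=ray_z(uu.mean(),vv.mean(),135,c); print(len(uu),uu.mean(),vv.mean(),P)
a=np.array([490.7,186.8]);b=np.array([648.,204.1]);q=P[:2]
import scipy.optimize as so
r=so.least_squares(lambda h:[np.hypot(*(a-h))-113,np.hypot(*(b-h))-113,np.hypot(*(q-h))-113],[563,273.6]); print(r.x,r.fun)
h=r.x; ang=lambda t:np.arctan2(t[1]-h[1],t[0]-h[0]); print('joint now',ang(q)-ang(a),'was',ang(b)-ang(a))
for k in np.arange(1.2,-.1,-0.1): print(round(k,2),np.round(h+113*np.array([np.cos(ang(a)+k),np.sin(ang(a)+k)]),1))
print(manip.sense()['position'])
E
```

```text
333 331.25525525525524 234.11711711711712 [603.16321123 172.1017756  135.        ]
[560.33100367 276.10865796] [ 0.24536661  0.45086927 -0.51875898]
joint now 1.0528742419861759 was 1.5453793735602241
1.2 [618.2 179.1]
1.1 [608.2 173.8]
1.0 [597.8 169.5]
0.9 [586.9 166.3]
0.8 [575.9 164.2]
0.7 [564.6 163.2]
0.6 [553.3 163.3]
0.5 [542.1 164.6]
0.4 [531. 167.]
0.3 [520.3 170.4]
0.2 [509.9 175. ]
0.1 [500.1 180.5]
-0.0 [490.9 187. ]
[574.84551614 162.81777653 120.69926885]
```

arm_command --gripper '[0.3, 0.3, 0.3, 0.3, 0.3]' --pt "-3 -4 -20" --pt "0 0 -50" --pt "10 29 -50" --pt "10 29 -50" --pt "10 29 -30" --yaw '[0, 0, 0, 0, 0]'

```text
t: 27.2
position: [603.8, 172.8, 151.0]
ee_rot: [2.22, 2.221, 0.004]
contact_force: [0.7, 0.8, -0.1]
gripper_width: 0.297
```

```bash
python3 - <<'E'
from h import *
s=manip.sense(); print(s['position'])
p,d,c=cap('wrist','w25'); w=cloud(d,c); hsv=cv2.cvtColor(p,cv2.COLOR_RGB2HSV)
red=((hsv[...,0]<6)|(hsv[...,0]>174))&(hsv[...,1]>150)&(w[...,2]>128)&(w[...,2]<142)
vv,uu=np.where(red); print(len(uu), ray_z(uu.mean(),vv.mean(),135,c) if len(uu) else '')
cv2.imwrite('pics/x25.png',p[150:330,180:380][...,::-1].repeat(3,0).repeat(3,1))
E
```

```text
[603.79058647 172.76268013 150.97668986]
335 [603.26632862 171.45275062 135.        ]
```

View pics/x25.png

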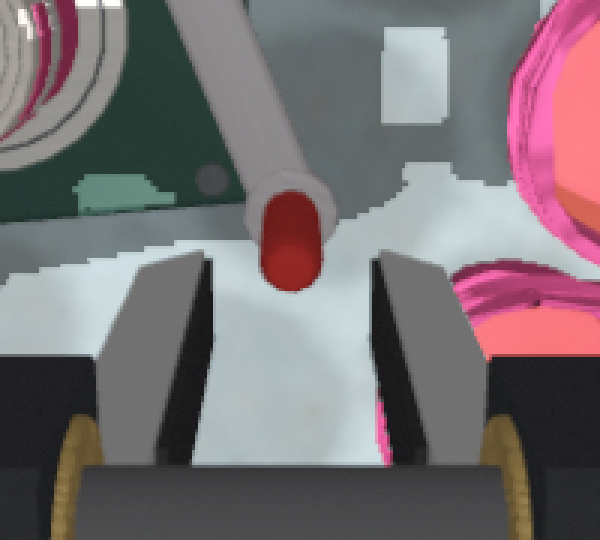

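arm_command --gripper '[0.3, 0.3, 0.2, 0.2]' --pt "-0.5 0 20" --pt "-0.5 0 34" --pt "-0.5 0 34" --pt "-0.5 0 34" --yaw '[0, 0, 0, 0]'

```text
t: 27.75
position: [603.5, 172.2, 116.2]
ee_rot: [2.221, 2.221, 0.001]
contact_force: [0.4, -0.2, 1.4]
gripper_width: 0.199
```

arm_command --gripper '[0.2, 0.2, 0.2, 0.2, 0.2]' --pt "-4 -14 0" --pt "-6.5 -25 0" --pt "-8 -37 0" --pt "-8.5 -48 0" --pt "-8 -59 0" --yaw '[0, 0, 0, 0, 0]'

```text
t: 28.38
position: [543.6, 164.2, 115.5]
ee_rot: [2.221, 2.221, 0.0]
contact_force: [1.2, -0.0, -0.1]
gripper_width: 0.199
```

```bash
python3 - <<'E'
from h import *
s=manip.sense(); print(s['position'],s['contact_force'],s['gripper_width'])
p,d,c=cap('wrist','w26'); w=cloud(d,c); hsv=cv2.cvtColor(p,cv2.COLOR_RGB2HSV)
red=((hsv[...,0]<6)|(hsv[...,0]>174))&(hsv[...,1]>150)&(w[...,2]>128)&(w[...,2]<142)
vv,uu=np.where(red); print(len(uu), ray_z(uu.mean(),vv.mean(),135,c) if len(uu) else '')
E
```

```text
[543.61617869 164.23953098 115.47931766] [ 1.18058025 -0.00945606 -0.10470263] 0.19865512096654825
475 [545.80858227 165.01224178 135.        ]
```

arm_command --gripper '[0.2, 0.2, 0.2, 0.2, 0.2]' --pt "2.5 -15 0" --pt "6 -26 0" --pt "11 -36.5 0" --pt "16.5 -46.5 0" --pt "22.5 -56 0" --yaw '[0, 0, 0, 0, 0]'

```text
t: 29.05
position: [487.7, 187.2, 115.4]
ee_rot: [-2.221, -2.222, -0.0]
contact_force: [0.8, -0.4, 0.1]
gripper_width: 0.199
```

arm_command --gripper '[0.2, 0.2, 0.2]' --pt "1.5 -2 0" --pt "2 -3 0" --pt "2 -3 0" --yaw '[0, 0, 0]'

```text
t: 29.42
position: [486.4, 188.3, 115.6]
ee_rot: [2.22, 2.22, 0.002]
contact_force: [8.4, -4.4, -2.5]
gripper_width: 0.205
```

```bash
python3 - <<'E'
from h import *
s=manip.sense(); print(s['t'],s['position'],s['contact_force'],s['gripper_width'])
p,d,c=cap('wrist','w27'); w=cloud(d,c); hsv=cv2.cvtColor(p,cv2.COLOR_RGB2HSV)
red=((hsv[...,0]<6)|(hsv[...,0]>174))&(hsv[...,1]>150)&(w[...,2]>128)&(w[...,2]<142)
vv,uu=np.where(red); P=ray_z(uu.mean(),vv.mean(),135,c);print(len(uu), P)
h=np.array([560.3,276.1]); print(np.arctan2(*(P[:2]-h)[::-1])-np.arctan2(186.8-h[1],490.7-h[0]))
E
```

```text
29.425 [486.40120567 188.30016316 115.606474  ] [ 8.38705058 -4.42126073 -2.51803799] 0.20460881179252158
480 [489.20871131 190.16781521 135.        ]
-0.02911400385148788
```

The keeper is at its closed stop (≈9 N reaction, joint ≈ 0). I'll relax, open, rise straight up and back away.

arm_command --gripper '[0.3, 0.3, 0.3, 0.3, 0.3]' --pt "-1 3 0" --pt "-1 3 0" --pt "-1 3 -20" --pt "-1 3 -50" --pt "-20 3 -90" --yaw '[0, 0, 0, 0, 0]'

```text
t: 30.1
position: [487.6, 169.1, 205.6]
ee_rot: [-2.219, -2.222, 0.003]
contact_force: [-0.5, -0.1, 0.3]
gripper_width: 0.302
```

arm_command --gripper '[0.3, 0.3, 0.3, 0.3]' --pt "-30 0 -10" --pt "-70 10 -20" --pt "-75 15 -20" --pt "-75 15 -20" --yaw '[0, 0, 0, 0]'

```text
t: 30.6
position: [503.2, 93.9, 224.9]
ee_rot: [-2.222, -2.22, 0.001]
contact_force: [0.2, 0.4, 0.4]
gripper_width: 0.302
```

```bash
cat > final.py <<'E'
from h import *
s=manip.sense(); print(s['t'],s['position'],s['contact_force'])
p,d,c=cap('wrist','w28'); w=cloud(d,c); hsv=cv2.cvtColor(p,cv2.COLOR_RGB2HSV)
red=((hsv[...,0]<6)|(hsv[...,0]>174))&(hsv[...,1]>150)&(w[...,2]>128)&(w[...,2]<142)
vv,uu=np.where(red); P=ray_z(uu.mean(),vv.mean(),135,c); print('pin',P)
q=w[(np.hypot(w[...,0]-507.5,w[...,1]-209)<31)&(np.abs(w[...,2]-82)<3.5)]; print('roll top z',np.median(q[:,2]),np.linalg.svd(q-q.mean(0),full_matrices=False)[2][2],len(q))
m=(np.hypot(w[...,0]-507.5,w[...,1]-209)<36)&(np.abs(w[...,2]-82)<3.5)
h=cv2.convexHull(np.argwhere(m)[:,::-1].astype(np.int32))[:,0]; X=np.array([ray_z(a,b,82,c)[:2] for a,b in h])
for _ in range(4):
    o,r=circ(X); e=np.hypot(*(X-o).T)-r; X=X[np.abs(e)<max(.8,1.5*e.std())]
print('roll circ',o,r,len(X))
ps,_,_=cap('side','s28'); pc,_,_=cap('scene','c28')
cv2.imwrite('pics/x28.png',np.hstack([cv2.resize(ps[140:270,110:430],(400,162)),cv2.resize(p,(400,300))[:162]])[...,::-1])
E
python3 final.py
```

```text
30.6 [503.24046803  93.89216799 224.92932129] [0.24534173 0.44749485 0.39543551]
pin [489.61416571 186.98257377 135.        ]
roll top z 82.0333931110361 [-2.18436296e-04  1.80587057e-03 -9.99998346e-01] 2347
roll circ [507.2715202  209.58828452] 31.463449235214053 29
```

View pics/w28.png

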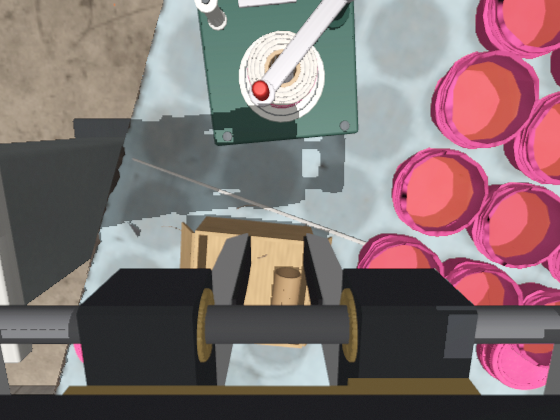

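View pics/s28.png

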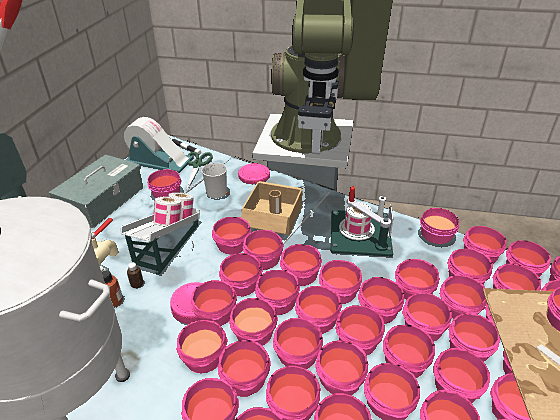

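View pics/c28.png

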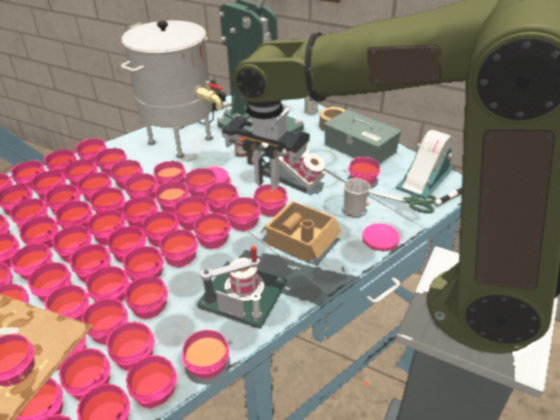

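The pictures agree: the keeper lies across the seated roll, the core stands in the carton, two rolls are at the chute's low end, and the cup and tubs are in place. As a last check I'll measure roll 2 against roll 1's original position, using the same camera and method.

```bash
sed -e "s/\['c8','s7','scene0'\]/['s7','s28']/" chute2.py > c3.py; python3 c3.py | grep -E "s7|s28|roll|range"
python3 - <<'E'
from h import *
a=load('s7')[0].astype(int); b=load('s28')[0].astype(int)
for n,(x0,x1,y0,y1) in dict(cup=(200,232,160,202),tub_b=(145,185,165,193),tub_a=(418,462,205,248)).items(): print(n,np.abs(a-b)[y0:y1,x0:x1].mean())
E
```

```text
s7 pink 510 white 975 [ 545. -302.   60.] [ 707. -218.  150.]
  roll 1 ext [-100.7  -41.5  -31.7   29. ] circ [-69.36557375  -0.14968982] 30.778470413424976 top [ 549.28177568 -247.32807912   91.91849243]
  roll 2 ext [-37.1  22.3 -32.3  27.8] circ [-6.16716778 -0.82404717] 31.46218673270774 top [ 606.03798922 -257.84807643  117.65863921]
  roll 3 ext [ 27.   86.1 -32.6  31.7] circ [54.7100174  -0.76117748] 31.710935898786182 top [ 660.83125049 -267.27968812  142.45337348]
  u range -104.90938191546766 86.0594456000528 h [ 0.98531431 -0.17075041 -0.        ]
s28 pink 353 white 924 [ 545. -294.   60.] [ 653. -218.  123.]
  roll 1 ext [-63.2  -3.7 -26.9  21.4] circ [-34.16279286  -2.81073113] 32.096502197932146 top [ 667.06361448 -281.3118529    80.23054879]
  roll 2 ext [  0.8  51.  -34.6  34.3] circ [28.79316375  0.21692287] 33.64280259786155 top [ 724.40862756 -287.50323081  105.64384209]
  u range -71.47435130154 51.01792926814991 h [ 0.98721664 -0.15938414 -0.        ]
cup 1.9213789682539681
tub_b 1.8205357142857144
tub_a 1.6982029598308668
```

The second plane fit latched onto the now-empty lane floor, so I'll redo it with the first picture's roll-top plane.

```bash
python3 - <<'E'
from chute import *
p,d,c,w,hsv,wh,n,m=run('s7')
h=-np.array([n[0],n[1],0]); h/=np.linalg.norm(h); ul=h-(h@n)*n; ul/=np.linalg.norm(ul); vl=np.cross(n,ul)
for fn in ('s7','s28'):
    p,d,c=load(fn); w=cloud(d,c); hsv=cv2.cvtColor(p,cv2.COLOR_RGB2HSV)
    B=(w[...,0]>480)&(w[...,0]<780)&(w[...,1]>-360)&(w[...,1]<-160)&(hsv[...,1]<45)&(hsv[...,2]>120)&(np.abs((w-m)@n)<3)
    q=w[B]-m; U=q@ul; V=q@vl; k=np.abs(V)<34; U,V=U[k],V[k]
    print(fn,'U range',np.percentile(U,[.5,99.5]).round(1))
    u0=np.percentile(U,.5)+32
    for j in range(3):
        s=np.abs(U-u0-64*j)<31
        if s.sum()>20: print('  ',j,circ(cv2.convexHull(np.c_[U[s],V[s]].astype(np.float32))[:,0]))
E
```

```text
s7 pink 510 white 975 [ 545. -302.   60.] [ 707. -218.  150.]
 plane 333 [-0.40130973  0.06954512  0.91329841] tilt 0.4194860051698295 [ 611.72844351 -257.99787657  120.17047162]
s7 U range [-101.8   81.5]
   0 (array([-70.44358634,  -1.80037384]), np.float64(30.02526924635723))
   1 (array([-7.17934247, -1.187219  ]), np.float64(31.11345451497042))
   2 (array([51.37526962, -2.5324243 ]), np.float64(30.894481186012783))
s28 U range [-103.5   21. ]
   0 (array([-71.18775706,  -1.86089499]), np.float64(30.034334424234))
   1 (array([-9.07409911, -1.62992629]), np.float64(30.407962329462826))
```

Roll 2 is within 1 mm of roll 1's original position, and roll 3 sits about 62 mm behind it. The robot is clear of everything, so I'm handing in.

```bash
python3 - <<'E'
from h import *
print(manip.job_done())
E
```

```text
the job is handed in; nothing more can be done
None
```

The job is done and handed in, with the clock at about 31 s of the 72 s allowed. I swung the keeper aside and stood the core in the carton. Then I took roll 1 from the chute, set it upright on the table and regrasped it centred. I lowered it onto the spindle until it touched the platter (13 N) and swung the keeper back to its closed stop.

**Last checks:**
- **Roll 1:** its top is at z = 82.0 mm, with tilt about 0.002 rad. Its axis is within about 1 mm of the spindle.
- **Keeper:** the pin is within about 1 mm of where it started, so the keeper is closed.
- **Core:** it stands let go inside the carton.
- **Chute:** roll 2 is within 1 mm of roll 1's old place, and roll 3 is about 62 mm behind it.
- **Tubs and cup:** no visible change in the side view for the cup and the two tubs I compared.
- **Robot:** it was holding clear of everything when I handed in.

**What went wrong on the way:**
- **First grip of the core:** I squeezed too hard and one finger ended up inside its bore. I released it and regripped lightly.
- **First closing swing:** the pin slipped out of the fingers at about 1.05 rad. I re-engaged it and finished the swing.
- **Regrasp of roll 1:** I repeated a slide by mistake, which dragged the roll 7 mm across the table. It stayed upright.
- **Camera disagreement:** the scene and side cameras differed by about 5 mm, so I used the wrist camera for the fits.
- **Roll 2 check:** my first fit picked up the empty lane floor. I redid it on the roll-top plane, which gave the figures above.

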